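Level the tilt stage and load the rods

ROBOT

A 6-joint arm with a two-finger parallel gripper is mounted at the origin on the work surface. World frame = base frame: x ahead of the robot, y to its left, z up, the work surface at z = 0. Lengths are in mm, angles in rad, forces in N, time in s.
With the tool pointing down it reaches from about 150 to 775 mm from the base axis. Payload 6.1 kg.
Tool frame: the origin (TCP) lies at the very end of the fingers, on their centre line; the grasp point (between the pads) lies 19 mm behind it; z points along the fingers, y is the line along which they close (so a half turn about z gives the same grasp; the last joint's range is limited). The gripper opens to 85 mm and grips with 20 to 120 N. Pads are 22 mm wide; open, the fingers measure 114 mm over their backs; the gripper's body (76 mm by 85 mm) begins 54 mm behind the grasp point. The pads swing forward as they close: fully open they stand 13 mm farther back than shut.
Start: joints at [-1.29, 0.126, -0.04, 1.405, 0, 1.571], TCP at [145.484, -504.423, 231.295] pointing down, gripper open.
Joint ranges: [-2.72, 2.72], [-0.95, 1.95], [-1.27, 1.35], [-1.78, 2.02], [-1.46, 1.47], [-3.14, 3.14]. Speed limits (rad/s): [2.39, 2.39, 3.01, 3.14, 3.14, 3.14].

INTERFACE

Orientations are given as [roll, pitch, yaw] about the fixed x, y, z axes, in that order (R = Rz(yaw) Ry(pitch) Rx(roll)).
In Python, from cell import monitor, viewer, close_job gives the robot as it stands.
- The arm moves only by the tool carry_out, never from a script. Its argument "plan" is a list of rows, each a list of 7 numbers: the shift along the world's x, y, z in mm, then the turn, a rotation vector about the world's x, y, z in rad, then the closure, from 0 (fully open) to 1 (shut). A call has 1 to 5 rows; each row is the pose to reach, as a shift and turn from the pose commanded when the call began; what a row does not reach only later rows make up. A row lasts 1/10 s, in which the tool goes at most 50 mm and 8.59 degrees, less where a joint would pass 70% of its speed; a pose out of reach is approached as far as the arm can. A call with a gripper value outside its range is refused whole. The fingers move at their own pace and stop on an object; the grip force is fixed at half the most. Time passes only in rows, so rows that repeat a pose let the fingers close. It gives the time, the measured TCP pose, the force, the opening and the grip force at its end, in the units of the state.
- monitor.sense(): the state, without advancing time (a new reading comes with each control period).
- viewer.camera(name): name is "scene" or "top" or "wrist"; returns the picture (420x560x3 uint8, red, green, blue); there is no depth.
- viewer.calibration(name): a dict with "fx", "fy", "cx", "cy" (pixels), "dist_coeffs" ([k1, k2, p1, p2, k3] as OpenCV has them; the pictures are not rectified), "R" (3x3) and "t" (3): a world point X has camera coordinates R X + t; the wrist camera has in their place "mount" (4x4, takes a point from camera to tool coordinates, whose origin is the TCP and whose axes are the flange's). Camera axes: x right, y down, z forward; pixel columns grow to the right and rows downward; lengths in mm; the calibration is good to about 2 mm. A picture is of the moment at which its call begins: read the wrist's pose just before it. calibration takes no time and is no camera call.
- close_job(): hands the job in; it is judged then, once.
The state is a dict: "t": time; "q": joint angles; "joint_vel": joint speeds; "joint_efforts": joint torques, N m; "tcp_pos": TCP position; "orientation": TCP orientation; "wrist_force": force on the tool from outside, world axes, zero at the start; "wrist_torque": the same for the moment, N m; "width": opening from 0.0 (shut) to 1.0 (fully open); "gripper_force": force on a finger pad.
Only numpy, scipy, OpenCV 4.12 (cv2) and the standard library are available. Lean on these libraries where they do the work, as an engineer would, in place of code of your own. Each camera call takes 0.05 s, during which the arm holds its last target. There are 200 camera calls.

TASK

Release the tilt stage: pull its lock knob fully up, turn it clockwise to the stop while it is out and push it back in. Then level the platform with the two foot knobs, and lay every steel rod into a pair of V-notches of its own, the square hub midway between the two notches. Finally lock the stage again (pull the knob fully up, turn it back to its first stop, push it fully in), with the platform still level and the rods in place, and leave the other things on the bench where they are.

Things in the scene. Friction and masses are not known exactly. Their poses are not given: they have to be found in the camera images.
- stage: tilt stage on a grey base plate 240 x 350 x 20 mm, fixed to the bench; x away from the robot, y to its left, but for a small yaw; origin on the bench, the plate's centre at (10, -15) mm. In its frame, mm: foot knob a at (105, -85), foot knob b at (-65, 130), lock knob at (-20, -160), the platform's ball pivot at (-65, -85, 66)
- platform: aluminium plate 150 x 190 x 12 mm with three pairs of dark V-notches, tipping two ways on a ball pivot at one corner, on an L-shaped dark frame, held by two foot screws at ears; origin at the pivot, its centre at (65, 85) mm from there; z is its normal. Level, its top is 72 mm above the bench and both ears' tops are flush with the brass gauge posts beside them
- slot0 (a point): the centre of a rod resting in the V-notch pair nearest the lock knob; x along the rod, z along the plate's normal; tips with the platform. Its two notches stand 45 mm either side along x, 10 mm thick, 43 mm across in y, 45-degree walls, tops 11 mm above this point; the plate's top is 26 mm below it. Pairs are 60 mm apart; the space between the two notches is free for fingers
- slot1 (a point): the centre of a rod resting in the V-notch pair in the middle; x along the rod, z along the plate's normal; tips with the platform. Its two notches stand 45 mm either side along x, 10 mm thick, 43 mm across in y, 45-degree walls, tops 11 mm above this point; the plate's top is 26 mm below it. Pairs are 60 mm apart; the space between the two notches is free for fingers
- slot2 (a point): the centre of a rod resting in the V-notch pair nearest foot knob b; x along the rod, z along the plate's normal; tips with the platform. Its two notches stand 45 mm either side along x, 10 mm thick, 43 mm across in y, 45-degree walls, tops 11 mm above this point; the plate's top is 26 mm below it. Pairs are 60 mm apart; the space between the two notches is free for fingers
- foot_a (a joint): foot knob a, beyond the platform's far edge; it tips the platform about the stage's y axis. Value in rad: 0 when the platform is level this way; grows clockwise seen from above, and the ear under it then rises; 1 rad tips the platform 0.04 rad. Runs from -3 to 3, needs 0.1 N m, keeps its height, stays where it is left
- foot_a_grip (a point): grip point of foot knob a, on its axis, 11 mm below its top. The knob is a black bar 44 x 12 mm, 28 mm high, on an upright screw, underside 95 mm above the bench; at joint value 0 the bar lies along the stage's x axis, and it turns with the knob
- foot_b (a joint): foot knob b, off the platform's left end; it tips the platform about the stage's x axis. Value in rad: 0 when the platform is level this way; grows clockwise seen from above, and the ear under it then rises; 1 rad tips the platform 0.04 rad. Runs from -3 to 3, needs 0.1 N m, keeps its height, stays where it is left
- foot_b_grip (a point): grip point of foot knob b, on its axis, 11 mm below its top. The knob is a black bar 44 x 12 mm, 28 mm high, on an upright screw, underside 95 mm above the bench (it leans with the tilt that knob a gives); at joint value 0 the bar lies along the stage's x axis, and it turns with the knob
- lock_pull (a joint): how far the stage's lock knob is pulled up, m: 0 pushed in, 0.014 fully out. Friction of 4 N holds it where it is left
- lock_turn (a joint): the turn of the same lock knob, rad: 0 locked (bar along the stage's x axis), 1.2 released; grows clockwise seen from above, with stops at both ends; friction 0.06 N m
- lock_grip (a point): grip point of the lock knob, on its axis, 12 mm below its top; moves with it. The knob is a black bar 50 x 14 mm, 30 mm high, on a stem over a dark block beside the platform; pushed in, its underside is 80 mm above the bench and 25 mm above the block
- rod0: steel rod, 12 mm in diameter and 130 mm long, with a 24 mm square hub at its middle, about 0.2 kg; starts lying on the bench to the robot's right, or is absent; origin at its centre (12 mm above the bench), x along the rod. All rods are alike
- rod1: steel rod, 12 mm in diameter and 130 mm long, with a 24 mm square hub at its middle, about 0.2 kg; starts lying on the bench to the robot's right, or is absent; origin at its centre (12 mm above the bench), x along the rod. All rods are alike
- rod2: steel rod, 12 mm in diameter and 130 mm long, with a 24 mm square hub at its middle, about 0.2 kg; starts lying on the bench to the robot's right, or is absent; origin at its centre (12 mm above the bench), x along the rod. All rods are alike
- wash_bottle: white wash bottle, 48 mm wide, 110 mm tall, standing, a bystander; origin at its underside
- jar: amber jar with a black cap, 52 mm wide, 55 mm tall, a bystander; origin at its underside
- lens_ring: black retaining ring lying flat, 40 mm outside, 12 mm high, a bystander; origin at its underside
- driver: screwdriver lying flat, 160 mm long, a bystander
- dish: white shallow dish, 70 mm wide, 18 mm high, a bystander; origin at its underside
- spanner: spanner lying flat, 150 mm long, a bystander
- wafer_box: flat square blue wafer box, 100 mm wide, 22 mm high, a bystander; origin at its underside

How it is judged (in metres and radians):
On the way, in this order (a step that is already met when the one before it is completed fails the run):
1. the lock knob is pulled up, not yet turned (value of joint lock_pull above 0.01 m and value of joint lock_turn below 0.25 rad), for 0.1 s.
2. the lock knob is turned to released while it is out (value of joint lock_pull above 0.008 m and value of joint lock_turn above 1.05 rad), for 0.1 s.
3. the lock knob is pushed in, released (value of joint lock_pull below 0.003 m and value of joint lock_turn above 1.05 rad), for 0.1 s.
4. the platform is level while the lock is released (angle between platform's own z axis and vertical below 0.02 rad and value of joint lock_turn above 1.05 rad), for 0.3 s.
5. every rod rests in its notches, the platform level and the lock released (all of step 4 and ((distance between rod0 and slot0 below 0.012 m and z of rod0 in the frame of slot0 between -0.004 and 0.003 m and angle between the x axis of rod0 and the x axis of slot0, either way round below 0.05 rad) or (distance between rod0 and slot1 below 0.012 m and z of rod0 in the frame of slot1 between -0.004 and 0.003 m and angle between the x axis of rod0 and the x axis of slot1, either way round below 0.05 rad) or (distance between rod0 and slot2 below 0.012 m and z of rod0 in the frame of slot2 between -0.004 and 0.003 m and angle between the x axis of rod0 and the x axis of slot2, either way round below 0.05 rad)) and linear speed of each of rod0, rod1, rod2 below 0.02 m/s and ((distance between rod1 and slot0 below 0.012 m and z of rod1 in the frame of slot0 between -0.004 and 0.003 m and angle between the x axis of rod1 and the x axis of slot0, either way round below 0.05 rad) or (distance between rod1 and slot1 below 0.012 m and z of rod1 in the frame of slot1 between -0.004 and 0.003 m and angle between the x axis of rod1 and the x axis of slot1, either way round below 0.05 rad) or (distance between rod1 and slot2 below 0.012 m and z of rod1 in the frame of slot2 between -0.004 and 0.003 m and angle between the x axis of rod1 and the x axis of slot2, either way round below 0.05 rad)) and ((distance between rod2 and slot0 below 0.012 m and z of rod2 in the frame of slot0 between -0.004 and 0.003 m and angle between the x axis of rod2 and the x axis of slot0, either way round below 0.05 rad) or (distance between rod2 and slot1 below 0.012 m and z of rod2 in the frame of slot1 between -0.004 and 0.003 m and angle between the x axis of rod2 and the x axis of slot1, either way round below 0.05 rad) or (distance between rod2 and slot2 below 0.012 m and z of rod2 in the frame of slot2 between -0.004 and 0.003 m and angle between the x axis of rod2 and the x axis of slot2, either way round below 0.05 rad))), for 0.2 s.
6. the lock knob is pulled up, still at released (value of joint lock_pull above 0.01 m and value of joint lock_turn above 0.95 rad), for 0.1 s.
7. the lock knob is turned back to locked while it is out (value of joint lock_pull above 0.008 m and value of joint lock_turn below 0.15 rad), for 0.1 s.
At the end, for the whole second after the job is handed in: the lock knob is pushed in (within 3 mm) and at its locked stop (within 0.15 rad); the platform is within 0.02 rad of level; every rod present is at rest in a pair of notches of its own, its centre within 12 mm of the middle between them, fully down, and along the notches within 0.05 rad (value of joint lock_pull below 0.003 m and value of joint lock_turn below 0.15 rad and angle between platform's own z axis and vertical below 0.02 rad and ((distance between rod0 and slot0 below 0.012 m and z of rod0 in the frame of slot0 between -0.004 and 0.003 m and angle between the x axis of rod0 and the x axis of slot0, either way round below 0.05 rad) or (distance between rod0 and slot1 below 0.012 m and z of rod0 in the frame of slot1 between -0.004 and 0.003 m and angle between the x axis of rod0 and the x axis of slot1, either way round below 0.05 rad) or (distance between rod0 and slot2 below 0.012 m and z of rod0 in the frame of slot2 between -0.004 and 0.003 m and angle between the x axis of rod0 and the x axis of slot2, either way round below 0.05 rad)) and linear speed of each of rod0, rod1, rod2 below 0.02 m/s and ((distance between rod1 and slot0 below 0.012 m and z of rod1 in the frame of slot0 between -0.004 and 0.003 m and angle between the x axis of rod1 and the x axis of slot0, either way round below 0.05 rad) or (distance between rod1 and slot1 below 0.012 m and z of rod1 in the frame of slot1 between -0.004 and 0.003 m and angle between the x axis of rod1 and the x axis of slot1, either way round below 0.05 rad) or (distance between rod1 and slot2 below 0.012 m and z of rod1 in the frame of slot2 between -0.004 and 0.003 m and angle between the x axis of rod1 and the x axis of slot2, either way round below 0.05 rad)) and ((distance between rod2 and slot0 below 0.012 m and z of rod2 in the frame of slot0 between -0.004 and 0.003 m and angle between the x axis of rod2 and the x axis of slot0, either way round below 0.05 rad) or (distance between rod2 and slot1 below 0.012 m and z of rod2 in the frame of slot1 between -0.004 and 0.003 m and angle between the x axis of rod2 and the x axis of slot1, either way round below 0.05 rad) or (distance between rod2 and slot2 below 0.012 m and z of rod2 in the frame of slot2 between -0.004 and 0.003 m and angle between the x axis of rod2 and the x axis of slot2, either way round below 0.05 rad))); the robot touches nothing.
It fails at once if a bystander is moved more than 4 cm (distance of any of wash_bottle, jar, lens_ring, driver, dish, spanner, wafer_box from where it was at the start of the episode above 0.04 m).
Of rod0, rod1, rod2 only 2 to 3 are there at a start; the rules pass over those that are not, and their reading is None.
At some moment in a run one of rod0, rod1, rod2 may be knocked a few centimetres aside while the robot is not near it.
Once in a run the grip may slacken for a moment while it holds something.
It also fails if it takes over 210 s, if anything falls off the work surface, if the arm or the gripper's body presses on something with over 40 N, if the wrist force passes 120 N, or if a joint passes its speed limit or range.

## Working session

There is one attempt and no reset: what is moved stays moved. The work goes in short steps, Python scripts to look and compute and a tool call to move; the robot and the scene stay as the last step left them, time stands still between calls to the robot, and variables do not carry over. Pictures are saved under pics/ and viewed, at most 14 in all, crops included, and the job is handed in when it is done.

Besides the shell and the picture viewer there is one more tool, called by a JSON object that holds its "api" and its "payload". carry_out: Moves the arm, as the interface text tells. Its arguments: {"type":"object","properties":{"plan":{"type":"array","items":{"type":"array","items":{"type":"number"}}}},"required":["plan"]}

```bash
ls; mkdir -p pics; python3 - <<'E'
from cell import monitor, viewer
import cv2
s=monitor.sense(); print(s)
for n in ("top","scene","wrist"):
    im=viewer.camera(n); cv2.imwrite(f"pics/{n}0.png",im[:,:,::-1]); print(n,viewer.calibration(n))
E
```

```text
pics
{'t': 0.0, 'q': array([-1.29001960e+00,  1.26401786e-01, -4.06185309e-02,  1.40538241e+00,
        5.04236785e-06,  1.57078022e+00]), 'joint_vel': array([ 1.03295032e-03, -6.55006750e-04,  1.67161170e-04,  1.71303318e-05,
        1.92705663e-04, -2.69041666e-03]), 'joint_efforts': array([-1.53074288e-04, -4.35910463e+01,  3.52926600e+01,  1.72414508e-02,
       -6.74075682e-05,  1.11321094e-05]), 'tcp_pos': array([ 145.3683057 , -504.05353403,  230.51221348]), 'orientation': array([-3.13998625e+00, -5.06823325e-06,  2.80792826e-01]), 'wrist_force': array([ 0.21830085, -0.0380092 , -0.10030924]), 'wrist_torque': array([-0.0369155 , -0.02893678, -0.03438124]), 'gripper_force': 0.0, 'width': 0.997335141451061}
top {'fx': 477.9974172457102, 'fy': 477.9974172457102, 'cx': 282.52004188740136, 'cy': 202.68143772122625, 'dist_coeffs': array([-0.07230652,  0.        ,  0.        ,  0.        ,  0.        ]), 'R': array([[ 0.01773668, -0.99980573,  0.00859745],
       [-0.98823752, -0.01883648, -0.15176231],
       [ 0.15189477, -0.00580456, -0.98837963]]), 't': array([  24.86528041,  519
[... 285 characters left out ...]
   [ 0.24333286, -0.5328929 , -0.81044079],
       [-0.36463029,  0.72400819, -0.58553983]]), 't': array([-482.19674071,  -26.25212086, 1552.92358856])}
wrist {'fx': 323.8491808621771, 'fy': 323.8491808621771, 'cx': 279.84824546424875, 'cy': 212.1869099435777, 'dist_coeffs': array([-0.06900035,  0.        ,  0.        ,  0.        ,  0.        ]), 'mount': array([[ 4.26042301e-04, -9.55265619e-01, -2.95748907e-01,
         7.67969353e+01],
       [ 9.99999894e-01,  4.58119998e-04, -3.91684525e-05,
        -7.76907135e-02],
       [ 1.72904765e-04, -2.95748860e-01,  9.55265713e-01,
        -1.43423619e+02],
       [ 0.00000000e+00,  0.00000000e+00,  0.00000000e+00,
         1.00000000e+00]])}
```

View pics/top0.png

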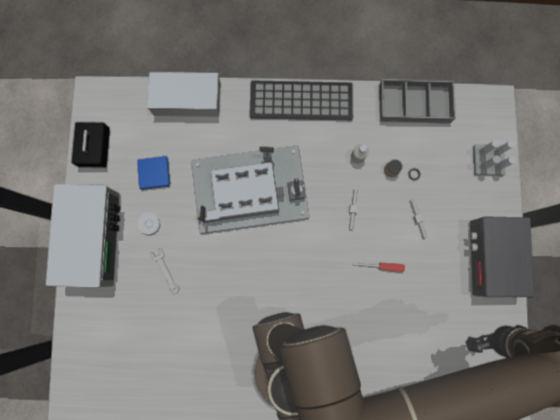

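View pics/scene0.png

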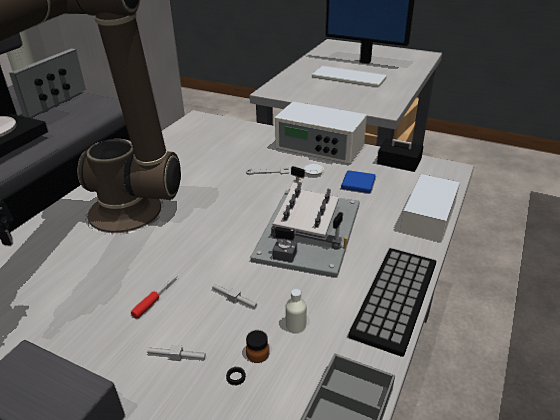

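```bash
cat > h.py <<'E'
import numpy as np, cv2
from scipy.spatial.transform import Rotation as Ro
from cell import monitor, viewer
def cam(n, s=None):
    c=viewer.calibration(n); K=np.array([[c['fx'],0,c['cx']],[0,c['fy'],c['cy']],[0,0,1]]); d=c['dist_coeffs']
    if n=='wrist':
        s=s or monitor.sense(); T=np.eye(4); T[:3,:3]=Ro.from_euler('xyz',s['orientation']).as_matrix(); T[:3,3]=s['tcp_pos']
        M=np.linalg.inv(T@c['mount']); return K,d,M[:3,:3],M[:3,3]
    return K,d,c['R'],c['t']
def px2w(C,px,z):
    K,d,R,t=C; p=cv2.undistortPoints(np.float64(px).reshape(-1,1,2),K,d).reshape(-1,2)
    r=np.c_[p,np.ones(len(p))]@R; o=-R.T@t
    return o+r*((np.broadcast_to(z,len(p))-o[2])/r[:,2])[:,None]
def w2px(C,X):
    K,d,R,t=C; return cv2.projectPoints(np.float64(X).reshape(-1,3),R,t,K,d)[0].reshape(-1,2)
def snap(n,name):
    s=monitor.sense(); im=viewer.camera(n)[:,:,::-1].copy(); cv2.imwrite(f'pics/{name}.png',im)
    return im,cam(n,s),s
class Stage:
    def __init__(s,x,y,yaw): s.o=np.array([x,y]); s.yaw=yaw
    def w(s,p): c,n=np.cos(s.yaw),np.sin(s.yaw); p=np.atleast_2d(p); return np.c_[p[:,:2]@np.array([[c,n],[-n,c]])+s.o,p[:,2]]
E
python3 - <<'E'
from h import *
C=cam('top'); np.set_printoptions(suppress=True,precision=1)
print(px2w(C,[(192,162),(300,147),(308,221),(200,232)],20))
print(px2w(C,[(353,190),(353,229),(412,202),(424,237),(353,210),(418,219)],12))
E
```

```text
[[648.4 327.2  20. ]
 [704.6 -18.8  20. ]
 [465.1 -46.9  20. ]
 [423.9 291.4  20. ]]
[[ 568.5 -190.7   12. ]
 [ 443.2 -190.1   12. ]
 [ 533.2 -380.7   12. ]
 [ 421.5 -416.8   12. ]
 [ 503.8 -190.4   12. ]
 [ 478.7 -398.8   12. ]]
```

View pics/wrist0.png

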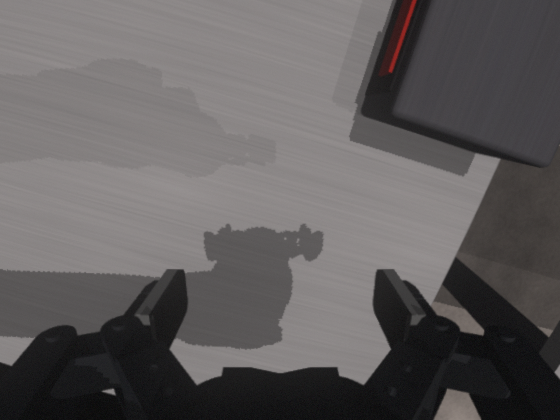

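{"api": "carry_out", "payload": {"plan": [[335, 250, 70, 0, 0, -0.15, 0], [335, 250, 70, 0, 0, -0.15, 0], [335, 250, 70, 0, 0, -0.15, 0], [335, 250, 70, 0, 0, -0.15, 0], [335, 250, 70, 0, 0, -0.15, 0]]}}

```text
t: 0.65
tcp_pos: [340.9, -358.1, 272.1]
orientation: [-3.141, 0.0, 0.13]
wrist_force: [0.6, -1.0, 0.3]
width: 1.002
gripper_force: 0.0
```

{"api": "carry_out", "payload": {"plan": [[168, 125, 35, 0, 0, 0, 0], [168, 125, 35, 0, 0, 0, 0], [168, 125, 35, 0, 0, 0, 0], [168, 125, 35, 0, 0, 0, 0], [168, 125, 35, 0, 0, 0, 0]]}}

```text
t: 1.15
tcp_pos: [511.0, -231.7, 306.6]
orientation: [-3.141, -0.001, 0.135]
wrist_force: [-0.8, -0.9, -0.0]
width: 1.0
gripper_force: 0.0
```

```bash
python3 - <<'E'
from h import *
im,C,s=snap('wrist','rods1'); print(s['tcp_pos'],s['orientation'],s['t'],s['q'])
E
```

```text
[ 510.97093531 -231.67873196  306.60417802] [-3.14081097e+00 -6.04634380e-04  1.35353463e-01] 1.15 [-4.26203154e-01  2.10540682e-01  2.27024303e-01  1.58718442e+00
  9.83604642e-04  2.58003585e+00]
```

{"api": "carry_out", "payload": {"plan": [[40, 330, 0, 0, 0, 0, 0], [40, 330, 0, 0, 0, 0, 0], [40, 330, 0, 0, 0, 0, 0], [40, 330, 0, 0, 0, 0, 0], [40, 330, 0, 0, 0, 0, 0]]}}

```text
t: 1.7
tcp_pos: [537.1, 14.2, 306.8]
orientation: [3.141, 0.0, 0.129]
wrist_force: [0.2, -0.7, -0.5]
width: 1.0
gripper_force: 0.0
```

{"api": "carry_out", "payload": {"plan": [[-30, 110, 0, 0, 0, 0.75, 0], [-30, 110, 0, 0, 0, 0.75, 0], [-30, 110, 0, 0, 0, 0.75, 0], [-30, 110, 0, 0, 0, 0.75, 0], [-30, 110, 0, 0, 0, 0.75, 0]]}}

```text
t: 2.2
tcp_pos: [507.2, 123.3, 306.7]
orientation: [-3.142, 0.001, 0.888]
wrist_force: [0.2, -0.2, 0.2]
width: 1.001
gripper_force: 0.0
```

{"api": "carry_out", "payload": {"plan": [[0, 0, 0, 0, 0, 0.75, 0], [0, 0, 0, 0, 0, 0.75, 0], [0, 0, 0, 0, 0, 0.75, 0], [0, 0, 0, 0, 0, 0.75, 0], [0, 0, 0, 0, 0, 0.75, 0]]}}

```text
t: 2.7
tcp_pos: [507.5, 122.2, 306.6]
orientation: [-3.141, 0.001, 1.636]
wrist_force: [-0.1, -0.3, -0.2]
width: 1.001
gripper_force: 0.0
```

{"api": "carry_out", "payload": {"plan": [[0, 0, 0, 0, 0, 0.75, 0], [0, 0, 0, 0, 0, 0.75, 0], [0, 0, 0, 0, 0, 0.75, 0], [0, 0, 0, 0, 0, 0.75, 0], [0, 0, 0, 0, 0, 0.75, 0]]}}

```text
t: 3.2
tcp_pos: [507.5, 122.2, 306.6]
orientation: [-3.141, -0.0, 2.386]
wrist_force: [-0.2, -0.9, -0.4]
width: 1.003
gripper_force: 0.0
```

{"api": "carry_out", "payload": {"plan": [[0, 0, 0, 0, 0, 0.75, 0], [0, 0, 0, 0, 0, 0.75, 0], [0, 0, 0, 0, 0, 0.75, 0], [0, 0, 0, 0, 0, 0.75, 0], [0, 0, 0, 0, 0, 0.75, 0]]}}

```text
t: 3.7
tcp_pos: [507.5, 122.2, 306.6]
orientation: [-3.141, -0.001, 3.136]
wrist_force: [-0.1, -0.3, 1.4]
width: 0.999
gripper_force: 0.0
```

{"api": "carry_out", "payload": {"plan": [[0, 0, 0, 0, 0, 0.14, 0.5], [0, 0, 0, 0, 0, 0.14, 0.5]]}}

```text
t: 3.9
tcp_pos: [507.5, 122.4, 306.6]
orientation: [-3.141, -0.001, -3.013]
wrist_force: [0.2, -0.1, 0.2]
width: 0.692
gripper_force: 0.0
```

```bash
python3 - <<'E'
from h import *
im,C,s=snap('wrist','stage1'); print(s['tcp_pos'],s['orientation'],s['t'],s['q'],s['width'])
E
```

```text
[507.52014231 122.37945867 306.62762508] [-3.14117237e+00 -6.84309987e-04 -3.01339155e+00] 3.9 [ 2.36809764e-01  1.34259681e-01  1.35381014e-01  1.57264349e+00
 -3.43631786e-04  1.08608645e-01] 0.6922089959028217
```

View pics/stage1.png

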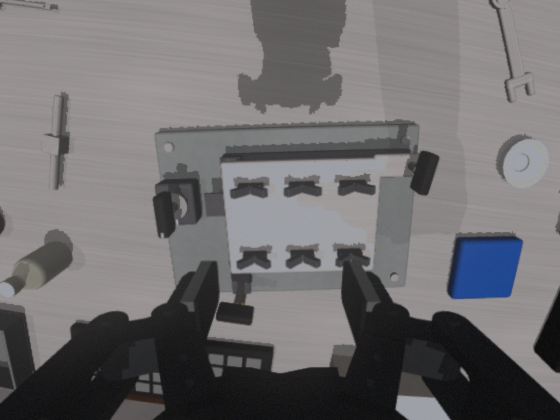

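View pics/rods1.png

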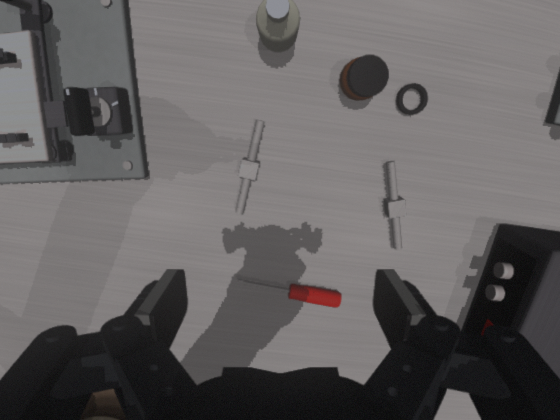

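```bash
python3 - <<'E'
from h import *
im=cv2.imread('pics/stage1.png')[115:330,150:445]
cv2.imwrite('pics/stage1z.png',np.clip(cv2.resize(im,None,fx=2.7,fy=2.7,interpolation=cv2.INTER_CUBIC).astype(float)*1.6,0,255))
E
```

```text
[ WARN:0@0.562] global loadsave.cpp:1063 imwrite_ Unsupported depth image for selected encoder is fallbacked to CV_8U.
```

View pics/stage1z.png

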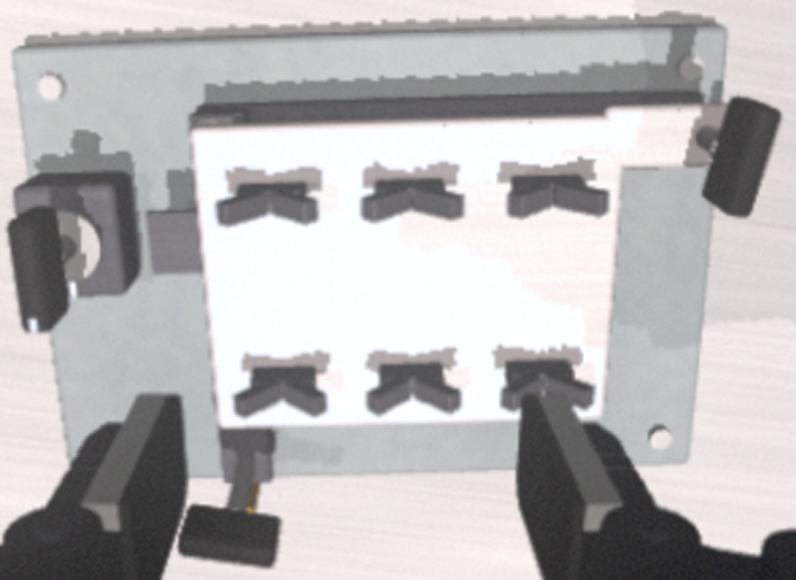

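```bash
python3 - <<'E'
from h import *
np.set_printoptions(suppress=True,precision=1)
s={'tcp_pos':[507.52014231,122.37945867,306.62762508],'orientation':[-3.14117237e+00,-6.84309987e-04,-3.01339155]}
C=cam('wrist',s)
full=lambda z: np.array(z)/2.7+[150,115]
W=px2w(C,full([(15,47),(725,25),(690,462)]),20)[:,:2]; print(W)
S=np.array([(-110,-190),(-110,160),(130,160)],float)
print(np.linalg.norm(W[0]-W[1]),np.linalg.norm(W[2]-W[1]))
sc,wc=S.mean(0),W.mean(0); A=(S-sc); B=W-wc
yaw=np.arctan2((A[:,0]*B[:,1]-A[:,1]*B[:,0]).sum(),(A*B).sum())
R=np.array([[np.cos(yaw),-np.sin(yaw)],[np.sin(yaw),np.cos(yaw)]]); o=wc-R@sc
print('yaw',yaw,'o',o, 'res',B-A@R.T)
st=Stage(*o,yaw)
for n,p in dict(lock=(-20,-160,110),la=(-45,-160,110),lb=(5,-160,110),a=(105,-85,123),b=(-65,130,123)).items():
    w=st.w([p]); print(n,w,(w2px(C,w)-[150,115])*2.7)
w=st.w([(x,y,98) for y in(-60,0,60) for x in (-45,45)]);
for y in(-60,0,60): print(y,[((w2px(C,st.w([(x,y,98)]))-[150,115])*2.7).round() for x in (-45,45)])
# rods, from rods1
s={'tcp_pos':[510.97093531,-231.67873196,306.60417802],'orientation':[-3.14081097e+00,-6.04634380e-04,1.35353463e-01]}
C=cam('wrist',s); im=cv2.imread('pics/rods1.png'); 
print('rods',px2w(C,[(259,121),(240,212),(249,170),(391,162),(399,247),(396,207)],[12,12,20,12,12,20]))
E
```

```text
[[478.1 -45.3]
 [423.4 294.2]
 [657.8 334.6]]
343.86416434563085 237.7894188541651
yaw 0.1613816430518477 o [556.3 156.5] res [[-0.2  3.4]
 [ 1.4 -2.6]
 [-1.2 -0.7]]
lock [[562.3  -4.6 110. ]] [[ 28.4 278.9]]
la [[537.6  -8.6 110. ]] [[ 19.8 220.4]]
lb [[587.   -0.6 110. ]] [[ 36.8 335.2]]
a [[673.6  89.5 123. ]] [[227.6 552.2]]
b [[471.3 274.4 123. ]] [[755.5 154.5]]
-60 [array([[268., 205.]]), array([[280., 402.]])]
0 [array([[413., 200.]]), array([[416., 398.]])]
60 [array([[558., 196.]]), array([[550., 394.]])]
rods [[ 570.5 -196.1   12. ]
 [ 443.  -184.1   12. ]
 [ 505.8 -190.9   20. ]
 [ 541.9 -380.6   12. ]
 [ 420.8 -422.1   12. ]
 [ 482.3 -399.3   20. ]]
```

{"api": "carry_out", "payload": {"plan": [[55, -127, -117, 0, 0, 0.033, 0.5], [55, -127, -117, 0, 0, 0.033, 0.5], [55, -127, -117, 0, 0, 0.033, 0.5], [55, -127, -117, 0, 0, 0.033, 0.5], [55, -127, -117, 0, 0, 0.033, 0.5]]}}

```text
t: 4.45
tcp_pos: [561.6, -6.4, 185.9]
orientation: [3.141, -0.006, -2.987]
wrist_force: [-0.8, 0.3, 0.4]
width: 0.499
gripper_force: 0.0
```

```bash
python3 - <<'E'
from h import *
im,C,s=snap('wrist','lock1'); print(s['tcp_pos'],s['orientation'],s['width'])
st=Stage(556.3,156.5,.1614)
for p in [(-20,-160,110),(-45,-160,110),(5,-160,110),(-45,-167,110),(-45,-153,110),(5,-167,110),(5,-153,110)]: print(p,w2px(C,st.w([p])))
cv2.imwrite('pics/lock1z.png',np.clip(cv2.resize(im,None,fx=1.4,fy=1.4)*1.5,0,255).astype(np.uint8))
E
```

```text
[561.62178308  -6.42535497 185.94904687] [ 3.14132118 -0.00607693 -2.986825  ] 0.4988731736176328
(-20, -160, 110) [[281.72396873 222.48444118]]
(-45, -160, 110) [[281.56029761 188.3434878 ]]
(5, -160, 110) [[281.87496894 254.51480062]]
(-45, -167, 110) [[271.47569673 188.40675953]]
(-45, -153, 110) [[291.64502862 188.28340879]]
(5, -167, 110) [[272.4094521 254.5690348]]
(5, -153, 110) [[291.34058166 254.45555564]]
```

View pics/lock1z.png

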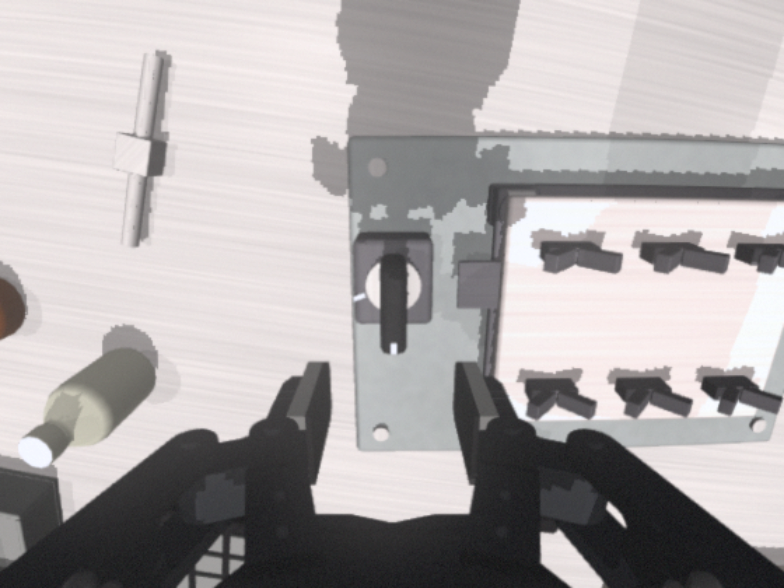

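{"api": "carry_out", "payload": {"plan": [[0, 0, -50, 0, 0, 0, 0.5], [0, 0, -100, 0, 0, 0, 0.5], [0, 0, -107, 0, 0, 0, 0.5], [0, 0, -107, 0, 0, 0, 1], [0, 0, -107, 0, 0, 0, 1]]}}

```text
t: 5.0
tcp_pos: [564.3, -4.0, 85.8]
orientation: [-3.138, 0.003, -2.98]
wrist_force: [-0.1, -20.7, -4.2]
width: 0.169
gripper_force: 10.0
```

{"api": "carry_out", "payload": {"plan": [[0, 0, 0, 0, 0, 0, 1], [0, 0, 0, 0, 0, 0, 1], [0, 0, 0, 0, 0, 0, 1]]}}

```text
t: 5.3
tcp_pos: [564.4, -4.8, 86.0]
orientation: [-3.137, 0.003, -2.981]
wrist_force: [-0.7, -6.2, -3.3]
width: 0.155
gripper_force: 60.2
```

{"api": "carry_out", "payload": {"plan": [[0, 0, 6, 0, 0, 0, 1], [0, 0, 12, 0, 0, 0, 1], [0, 0, 15, 0, 0, 0, 1], [0, 0, 16, 0, 0, 0, 1], [0, 0, 16, 0, 0, 0, 1]]}}

```text
t: 5.8
tcp_pos: [564.3, -4.8, 100.1]
orientation: [-3.138, 0.002, -2.981]
wrist_force: [4.3, -6.1, -14.9]
width: 0.152
gripper_force: 60.2
```

{"api": "carry_out", "payload": {"plan": [[0, 0, 0, 0, 0, -0.13, 1], [0, 0, 0, 0, 0, -0.26, 1], [0, 0, 0, 0, 0, -0.39, 1], [0, 0, 0, 0, 0, -0.52, 1], [0, 0, 0, 0, 0, -0.65, 1]]}}

```text
t: 6.3
tcp_pos: [564.1, -6.9, 100.2]
orientation: [-3.135, 0.006, 2.646]
wrist_force: [3.9, -15.3, -13.7]
width: 0.148
gripper_force: 60.4
```

{"api": "carry_out", "payload": {"plan": [[0, 0, 0, 0, 0, -0.13, 1], [0, 0, 0, 0, 0, -0.26, 1], [0, 0, 0, 0, 0, -0.39, 1], [0, 0, 0, 0, 0, -0.52, 1], [0, 0, 0, 0, 0, -0.6, 1]]}}

```text
t: 6.8
tcp_pos: [562.9, -8.4, 100.2]
orientation: [-3.136, 0.01, 2.047]
wrist_force: [-1.2, -18.8, -10.3]
width: 0.15
gripper_force: 62.3
```

{"api": "carry_out", "payload": {"plan": [[0, 0, 0, 0, 0, 0, 1], [0, 0, 0, 0, 0, 0, 1]]}}

```text
t: 7.0
tcp_pos: [562.9, -8.3, 100.2]
orientation: [-3.136, 0.01, 2.052]
wrist_force: [-0.1, -18.9, -11.6]
width: 0.143
gripper_force: 61.7
```

{"api": "carry_out", "payload": {"plan": [[0, 3, -6, 0, 0, 0, 1], [0, 3, -12, 0, 0, 0, 1], [0, 3, -17, 0, 0, 0, 1], [0, 3, -18, 0, 0, 0, 1], [0, 3, -18, 0, 0, 0, 1]]}}

```text
t: 7.5
tcp_pos: [563.2, -8.0, 85.8]
orientation: [-3.136, 0.017, 2.051]
wrist_force: [-9.4, -28.3, 11.9]
width: 0.147
gripper_force: 65.4
```

```bash
python3 -c "
from h import *
print(monitor.sense())"
```

```text
{'t': 7.5, 'q': array([-0.00511731,  0.23295585, -0.23178599,  1.10295996, -0.01733163,
        1.08588059]), 'joint_vel': array([-1.49972958e-03, -9.21416479e-04, -9.95179180e-04, -7.69041197e-04,
       -2.65135679e-05,  1.06886876e-03]), 'joint_efforts': array([ 15.14140785, -42.77783632,  34.11540627,  -4.31127369,
         8.26225698,   0.89401703]), 'tcp_pos': array([563.16604257,  -8.0032278 ,  85.83619469]), 'orientation': array([-3.13625123,  0.01677595,  2.05061274]), 'wrist_force': array([ -9.44808103, -28.34053975,  11.85301482]), 'wrist_torque': array([-5.95052546,  2.1449422 ,  0.86539259]), 'gripper_force': 65.43543934822083, 'width': 0.14679573887822148}
```

{"api": "carry_out", "payload": {"plan": [[0, -3, 0, 0, 0, 0, 0.45], [0, -3, 0, 0, 0, 0, 0.45], [0, -3, 0, 0, 0, 0, 0.45]]}}

```text
t: 7.8
tcp_pos: [564.4, -3.0, 83.2]
orientation: [3.138, 0.001, 2.054]
wrist_force: [0.9, 0.4, -0.4]
width: 0.551
gripper_force: 0.0
```

{"api": "carry_out", "payload": {"plan": [[0, 0, 50, 0, 0, 0, 0.45], [0, 0, 100, 0, 0, 0, 0.45], [40, 30, 110, 0, 0, -0.15, 0.45], [80, 60, 110, 0, 0, -0.3, 0.45], [111, 95, 110, 0, 0, -0.45, 0.45]]}}

```text
t: 8.3
tcp_pos: [676.3, 93.0, 193.1]
orientation: [3.137, -0.001, 1.597]
wrist_force: [1.1, -0.2, -0.6]
width: 0.546
gripper_force: 0.0
```

```bash
python3 - <<'E'
from h import *
np.set_printoptions(suppress=True,precision=1)
im,C2,s2=snap('wrist','foota1'); print(s2['tcp_pos'],s2['orientation'],s2['width'])
s={'tcp_pos':[507.52014231,122.37945867,306.62762508],'orientation':[-3.14117237e+00,-6.84309987e-04,-3.01339155]}
C=cam('wrist',s); st=Stage(556.3,155,.1614)
for p in [(-75,-95,72),(75,-95,72),(75,95,72),(-75,95,72)]:
    print(p,[((w2px(C,st.w([np.add(p,(0,0,d))]))-[150,115])*2.7)[0] for d in(-10,0,10)])
cv2.imwrite('pics/foota1z.png',np.clip(cv2.resize(im,None,fx=1.4,fy=1.4)*1.5,0,255).astype(np.uint8))
E
```

```text
[676.3  93.  193.1] [ 3.1 -0.   1.6] 0.5464829745872176
(-75, -95, 72) [array([187.8, 126.5]), array([183.6, 129.9]), array([179.3, 133.4])]
(75, -95, 72) [array([214.4, 429.4]), array([211.3, 439.1]), array([208.2, 449.4])]
(75, 95, 72) [array([597.5, 417.5]), array([603. , 427.1]), array([608.7, 437. ])]
(-75, 95, 72) [array([614.6, 113.1]), array([621.3, 116.2]), array([628.2, 119.4])]
```

View pics/foota1z.png

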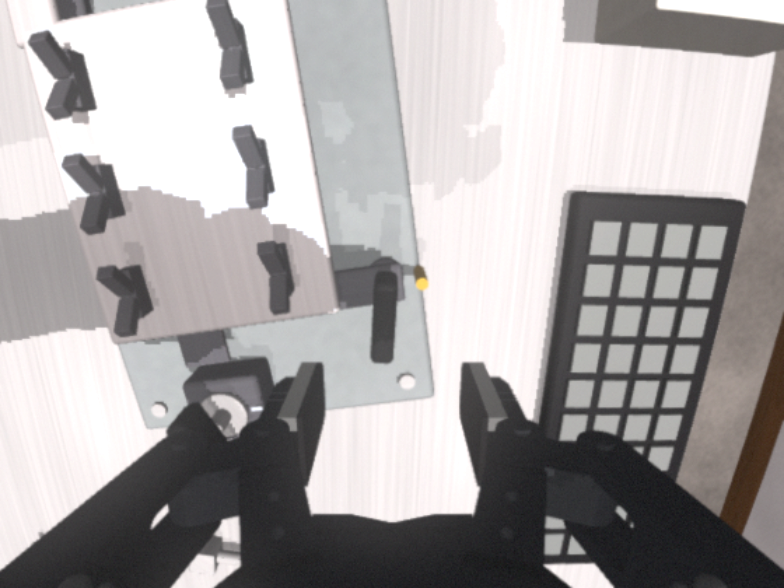

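```bash
python3 - <<'E'
from h import *
np.set_printoptions(suppress=True,precision=1)
s=monitor.sense(); C=cam('wrist',s); print(s['tcp_pos'],s['orientation'])
im=cv2.imread('pics/foota1.png'); 
m=(im.max(2)<28).astype(np.uint8); m[:180]=0;m[262:]=0;m[:,:255]=0;m[:,295:]=0
n,l,stt,c=cv2.connectedComponentsWithStats(m); k=1+stt[1:,4].argmax(); print(stt[k],c[k],cv2.minAreaRect(np.argwhere(l==k)[:,::-1].astype(np.float32)))
print(px2w(C,[(273.5,226),c[k]],123), px2w(C,[(422/1.4,284/1.4)],72),px2w(C,[(386/1.4,272/1.4),(382/1.4,362/1.4)],123))
st=Stage(556.3,155,.1614); print(st.w([(105,-85,123)]),w2px(C,st.w([(105,-85,123)])))
E
```

```text
[679.3  98.9 189.7] [ 3.1 -0.   1.6]Traceback (most recent call last):
  File "<stdin>", line 6, in <module>
ValueError: attempt to get argmax of an empty sequence
```

```bash
python3 - <<'E'
from h import *
np.set_printoptions(suppress=True,precision=3)
im,C,s=snap('wrist','foota2'); s2=monitor.sense(); print(s['tcp_pos'],s2['tcp_pos'],s['orientation'],s['joint_vel'])
r=im[180:262,255:295].max(2); print(np.percentile(r,[1,5,15,30,50]))
m=np.zeros(im.shape[:2],np.uint8); m[180:285,245:320]=(im[180:285,245:320].max(2)<45)
n,l,stt,c=cv2.connectedComponentsWithStats(m); k=1+stt[1:,4].argmax(); print(stt[k],c[k],cv2.minAreaRect(np.argwhere(l==k)[:,::-1].astype(np.float32)))
print(px2w(C,[c[k]],123))
st=Stage(556.3,155,.1614); print(st.w([(105,-85,123)]),w2px(C,st.w([(105,-85,123)])))
E
```

```text
[679.309  98.933 189.653] [676.879  96.586 189.083] [ 3.139 -0.004  1.594] [-0.031 -0.056 -0.174 -0.009 -0.014 -0.398]
[43. 45. 47. 57. 85.]
[263 203  16  15  86] [269.163 209.174] ((268.6476745605469, 209.03884887695312), (11.085160255432129, 16.771703720092773), 59.74356460571289)
[[673.191 112.064 123.   ]]
[[673.595  87.978 123.   ]] [[269.273 242.209]]
```

{"api": "carry_out", "payload": {"plan": [[0, 0, 0, 0, 0, 0, 0.45], [0, 0, 0, 0, 0, 0, 0.45], [0, 0, 0, 0, 0, 0, 0.45]]}}

```text
t: 8.7
tcp_pos: [673.3, 91.0, 191.8]
orientation: [3.141, -0.0, 1.604]
wrist_force: [0.3, -0.5, 1.0]
width: 0.55
gripper_force: 0.0
```

```bash
python3 - <<'E'
from h import *
np.set_printoptions(suppress=True,precision=3)
im,C,s=snap('wrist','foota3'); print(s['tcp_pos'],s['orientation'],s['wrist_force'])
for th in (60,66,72):
    m=np.zeros(im.shape[:2],np.uint8); m[170:285,245:320]=(im[170:285,245:320].max(2)<th)
    n,l,stt,c=cv2.connectedComponentsWithStats(m); k=1+stt[1:,4].argmax(); print(stt[k],c[k],cv2.minAreaRect(np.argwhere(l==k)[:,::-1].astype(np.float32)),px2w(C,[c[k]],123))
st=Stage(556.3,155,.1614); print(st.w([(105,-85,123)]),w2px(C,st.w([(105,-85,123)])))
cv2.imwrite('pics/foota3z.png',np.clip(cv2.resize(im[160:280,220:340],None,fx=5,fy=5)*1.6,0,255).astype(np.uint8))
E
```

```text
[673.3    91.018 191.835] [ 3.141 -0.     1.604] [ 0.349 -0.515  0.981]
[ 245  185   44   72 1104] [277.597 220.249] ((269.66156005859375, 221.79229736328125), (70.94786834716797, 41.5516357421875), 82.87498474121094) [[672.901  95.404 123.   ]]
[ 245  182   44   75 1635] [272.19  214.368] ((266.5, 219.0), (74.0, 43.0), 90.0) [[669.052  99.545 123.   ]]
[ 245  182   44   75 1889] [270.788 212.826] ((266.5, 219.0), (74.0, 43.0), 90.0) [[668.061 100.623 123.   ]]
[[673.595  87.978 123.   ]] [[278.258 230.353]]
```

View pics/foota3z.png

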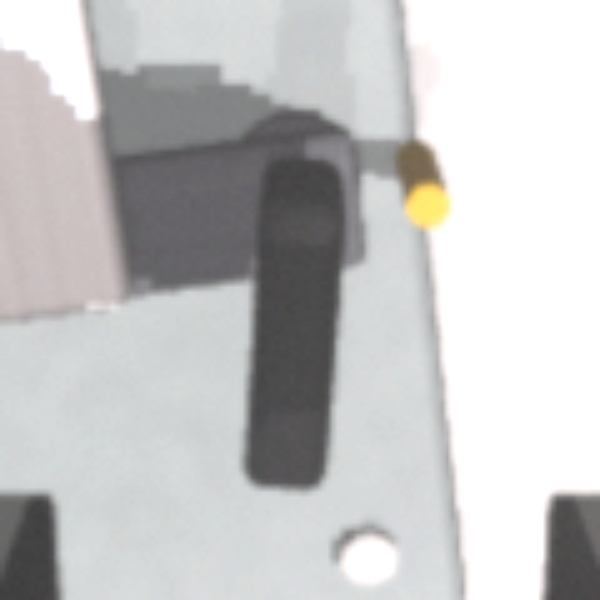

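```bash
python3 - <<'E'
from h import *
np.set_printoptions(suppress=True,precision=1)
s={'tcp_pos':[673.3,91.018,191.835],'orientation':[3.141,0,1.604]};C=cam('wrist',s)
z=lambda u,v:(220+u/5,160+v/5)
print(px2w(C,[z(286,487),z(305,240),z(305,205),z(300,158)],[123,123,123,95]))
print('post',px2w(C,[z(428,207)],72), 'ear corners if z=72', px2w(C,[z(122,158),z(130,297),z(362,262),z(345,128)],72),'z64',px2w(C,[z(122,158),z(130,297),z(362,262),z(345,128)],64))
E
```

```text
[[673.5  67.3 123. ]
 [674.9 104.3 123. ]
 [674.8 109.3 123. ]
 [674.1 109.   95. ]]
post [[696.2  95.7  72. ]] ear corners if z=72 [[644.6 102.5  72. ]
 [646.   78.1  72. ]
 [685.5  85.7  72. ]
 [681.6 108.9  72. ]] z64 [[643.8 100.6  64. ]
 [645.2  75.4  64. ]
 [685.9  83.2  64. ]
 [681.9 107.1  64. ]]
```

```bash
python3 - <<'E'
from h import *
np.set_printoptions(suppress=True,precision=1)
s={'tcp_pos':[673.3,91.018,191.835],'orientation':[3.141,0,1.604]};C=cam('wrist',s); st=Stage(556.3,155,.1614)
z=lambda u,v:(220+u/5,160+v/5)
for h in (62,67,72,77,82):
    print(h,w2px(C,st.w([(75,-95,h)]))*5-[1100,800], w2px(C,st.w([(130,-190,20)])), w2px(C,st.w([(45,-60,h+18),(45,60,h+18),(-45,60,h+18),(-45,-60,h+18)]))*1.4)
E
```

```text
62 [[133.1 304.6]] [[313.5 283.8]] [[281.9 268.8]
 [238.6  45.2]
 [ 78.6  75.4]
 [136.3 288. ]]
67 [[130.3 313.7]] [[313.5 283.8]] [[279.8 270.9]
 [235.5  42.9]
 [ 72.6  74. ]
 [131.8 290.3]]
72 [[127.5 323.2]] [[313.5 283.8]] [[277.7 273. ]
 [232.2  40.5]
 [ 66.4  72.5]
 [127.2 292.8]]
77 [[124.5 333. ]] [[313.5 283.8]] [[275.6 275.3]
 [228.7  38. ]
 [ 59.9  71. ]
 [122.5 295.3]]
82 [[121.4 343.2]] [[313.5 283.8]] [[273.3 277.6]
 [225.2  35.5]
 [ 53.3  69.4]
 [117.5 297.9]]
```

{"api": "carry_out", "payload": {"plan": [[1, -3, -50, 0, 0, -0.065, 0.45], [1, -3, -90, 0, 0, -0.065, 0.45], [1, -3, -99, 0, 0, -0.065, 0.45], [1, -3, -99, 0, 0, -0.065, 1], [1, -3, -99, 0, 0, -0.065, 1]]}}

```text
t: 9.25
tcp_pos: [675.8, 88.5, 94.4]
orientation: [3.139, -0.001, 1.539]
wrist_force: [0.4, 0.5, 0.6]
width: 0.218
gripper_force: 0.2
```

{"api": "carry_out", "payload": {"plan": [[0, 0, 0, 0, 0, 0, 1], [0, 0, 0, 0, 0, 0, 1], [0, 0, 0, 0, 0, 0, 1]]}}

```text
t: 9.55
tcp_pos: [672.5, 88.6, 94.6]
orientation: [-3.139, -0.0, 1.539]
wrist_force: [-12.5, -1.1, 5.2]
width: 0.127
gripper_force: 60.3
```

{"api": "carry_out", "payload": {"plan": [[-1, 0, 0, 0, 0, -0.13, 1], [-1, 0, 0, 0, 0, -0.26, 1], [-1, 0, 0, 0, 0, -0.39, 1], [-1, 0, 0, 0, 0, -0.52, 1], [-1, 0, 0, 0, 0, -0.65, 1]]}}

```text
t: 10.05
tcp_pos: [672.9, 88.4, 94.6]
orientation: [-3.142, 0.0, 0.884]
wrist_force: [-7.2, -2.1, 3.1]
width: 0.125
gripper_force: 59.9
```

{"api": "carry_out", "payload": {"plan": [[0, 0, 0, 0, 0, -0.13, 1], [0, 0, 0, 0, 0, -0.26, 1], [0, 0, 0, 0, 0, -0.39, 1], [0, 0, 0, 0, 0, -0.52, 1], [0, 0, 0, 0, 0, -0.65, 1]]}}

```text
t: 10.55
tcp_pos: [673.1, 88.0, 94.7]
orientation: [3.141, 0.0, 0.234]
wrist_force: [-8.1, -3.0, 2.5]
width: 0.131
gripper_force: 59.8
```

{"api": "carry_out", "payload": {"plan": [[0, 0, 0, 0, 0, -0.04, 1], [0, 0, 0, 0, 0, -0.04, 1]]}}

```text
t: 10.75
tcp_pos: [673.1, 88.0, 94.7]
orientation: [3.141, 0.0, 0.198]
wrist_force: [-7.6, -2.9, 2.0]
width: 0.127
gripper_force: 59.9
```

```bash
python3 -c "
from h import *
s=monitor.sense();print(s['q'],s['wrist_torque'],s['orientation'],s['width'])"
```

```text
[ 1.30455175e-01  4.44656915e-01  8.36089012e-02  1.20979096e+00
 -9.67989754e-04  3.07443636e+00] [-0.49603018  1.4356752  -0.04729419] [3.14062971e+00 1.07510745e-04 1.97611433e-01] 0.1272166990200515
```

{"api": "carry_out", "payload": {"plan": [[0, 0, 0, 0, 0, 0, 0.45], [0, 0, 0, 0, 0, 0, 0.45], [0, 0, 0, 0, 0, 0, 0.45], [0, 0, 50, 0, 0, 0, 0.45], [0, 0, 97, 0, 0, 0, 0.45]]}}

```text
t: 11.25
tcp_pos: [673.0, 88.6, 189.1]
orientation: [-3.141, 0.003, 0.199]
wrist_force: [1.5, 0.2, 0.4]
width: 0.552
gripper_force: 0.0
```

{"api": "carry_out", "payload": {"plan": [[-40, 37, 0, 0, 0, 0.14, 0.45], [-80, 74, 0, 0, 0, 0.28, 0.45], [-120, 111, 0, 0, 0, 0.42, 0.45], [-160, 148, 0, 0, 0, 0.56, 0.45], [-201, 185, 0, 0, 0, 0.7, 0.45]]}}

```text
t: 11.75
tcp_pos: [488.9, 259.4, 189.7]
orientation: [3.141, -0.002, 0.904]
wrist_force: [0.8, 1.2, 0.4]
width: 0.547
gripper_force: 0.0
```

{"api": "carry_out", "payload": {"plan": [[0, 0, 0, 0, 0, 0.14, 0.45], [0, 0, 0, 0, 0, 0.28, 0.45], [0, 0, 0, 0, 0, 0.42, 0.45], [0, 0, 0, 0, 0, 0.56, 0.45], [0, 0, 0, 0, 0, 0.7, 0.45]]}}

```text
t: 12.25
tcp_pos: [490.3, 258.5, 189.7]
orientation: [3.14, -0.001, 1.605]
wrist_force: [0.2, -0.2, 0.2]
width: 0.55
gripper_force: 0.0
```

{"api": "carry_out", "payload": {"plan": [[0, 0, 0, 0, 0, 0.14, 0.45], [0, 0, 0, 0, 0, 0.28, 0.45], [0, 0, 0, 0, 0, 0.42, 0.45], [0, 0, 0, 0, 0, 0.56, 0.45], [0, 0, 0, 0, 0, 0.7, 0.45]]}}

```text
t: 12.75
tcp_pos: [490.4, 258.4, 189.6]
orientation: [3.14, 0.0, 2.305]
wrist_force: [-0.3, -0.3, -0.5]
width: 0.547
gripper_force: 0.0
```

{"api": "carry_out", "payload": {"plan": [[0, 0, 0, 0, 0, 0.14, 0.45], [0, 0, 0, 0, 0, 0.28, 0.45], [0, 0, 0, 0, 0, 0.42, 0.45], [0, 0, 0, 0, 0, 0.56, 0.45], [0, 0, 0, 0, 0, 0.7, 0.45]]}}

```text
t: 13.25
tcp_pos: [490.4, 258.3, 189.6]
orientation: [3.141, 0.001, 3.005]
wrist_force: [-0.0, 0.2, 0.2]
width: 0.551
gripper_force: 0.0
```

{"api": "carry_out", "payload": {"plan": [[0, 0, 0, 0, 0, 0, 0.45], [0, 0, 0, 0, 0, 0, 0.45], [0, 0, 0, 0, 0, 0, 0.45], [0, 0, 0, 0, 0, 0, 0.45]]}}

```text
t: 13.65
tcp_pos: [490.1, 258.1, 189.0]
orientation: [3.141, 0.0, 2.997]
wrist_force: [0.3, -0.7, -0.3]
width: 0.551
gripper_force: 0.0
```

```bash
python3 - <<'E'
from h import *
np.set_printoptions(suppress=True,precision=1)
im,C,s=snap('wrist','footb1'); print(s['tcp_pos'],s['orientation'].round(3),s['q'])
st=Stage(556,154.6,.1614); print(st.w([(-65,130,123)]),w2px(C,st.w([(-65,130,123)])))
cv2.imwrite('pics/footb1z.png',np.clip(cv2.resize(im[150:270,200:360],None,fx=5,fy=5)*1.6,0,255).astype(np.uint8))
E
```

```text
[490.1 258.1 189. ] [3.1 0.  3. ] [ 0.5  0.2 -0.1  1.3  0.   0.6]
[[471.  272.5 123. ]] [[296.1 195.8]]
```

View pics/footb1z.png

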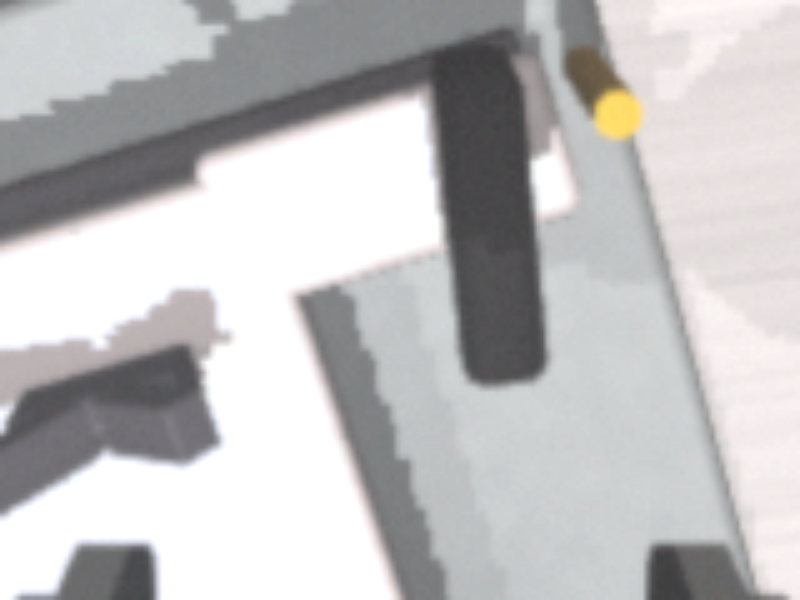

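```bash
python3 - <<'E'
from h import *
np.set_printoptions(suppress=True,precision=2)
s={'tcp_pos':[490.1,258.1,189.0],'orientation':[3.141,0,2.997]};C=cam('wrist',s)
z=lambda u,v:(200+u/5,150+v/5)
W=px2w(C,[z(508,384),z(482,130)],123); d=W[0]-W[1]; d/=np.linalg.norm(d); print(W,np.arctan2(d[1],d[0]),W[0]-22*d)
E
```

```text
[[493.29 273.44 123.  ]
 [457.75 274.46 123.  ]] -0.02861066850950335 [471.3  274.07 123.  ]
```

{"api": "carry_out", "payload": {"plan": [[-19, 16, -40, 0, 0, 0.116, 0.45], [-19, 16, -85, 0, 0, 0.116, 0.45], [-19, 16, -96, 0, 0, 0.116, 0.45], [-19, 16, -96, 0, 0, 0.116, 1], [-19, 16, -96, 0, 0, 0.116, 1]]}}

```text
t: 14.2
tcp_pos: [472.0, 274.4, 94.6]
orientation: [3.141, 0.002, 3.114]
wrist_force: [0.4, -0.6, 1.1]
width: 0.218
gripper_force: 0.0
```

{"api": "carry_out", "payload": {"plan": [[0, 0, 0, 0, 0, 0, 1], [0, 0, 0, 0, 0, 0, 1], [0, 0, 0, 0, 0, 0.1, 1], [0, 0, 0, 0, 0, 0.19, 1], [0, 0, 0, 0, 0, 0.19, 1]]}}

```text
t: 14.7
tcp_pos: [472.3, 273.8, 95.1]
orientation: [-3.141, 0.003, -2.979]
wrist_force: [-0.4, -5.5, 4.9]
width: 0.128
gripper_force: 60.3
```

{"api": "carry_out", "payload": {"plan": [[0, 0, 0, 0, 0, 0, 1], [0, 0, 0, 0, 0, 0, 0.45], [0, 0, 0, 0, 0, 0, 0.45], [0, 0, 0, 0, 0, 0, 0.45], [0, 0, 0, 0, 0, 0, 0.45]]}}

```text
t: 15.2
tcp_pos: [471.1, 274.3, 93.0]
orientation: [3.141, 0.0, -2.979]
wrist_force: [0.1, 0.3, 0.8]
width: 0.553
gripper_force: 0.0
```

{"api": "carry_out", "payload": {"plan": [[0, 0, 50, 0, 0, 0, 0.2], [20, -40, 90, 0, 0, 0, 0.2], [40, -80, 120, 0, 0, 0, 0], [60, -130, 120, 0, 0, 0, 0], [60, -130, 120, 0, 0, 0, 0]]}}

```text
t: 15.7
tcp_pos: [532.9, 141.3, 214.5]
orientation: [-3.141, 0.003, -2.982]
wrist_force: [-0.7, -0.2, -0.6]
width: 1.003
gripper_force: 0.0
```

{"api": "carry_out", "payload": {"plan": [[0, 0, 0, 0, 0, 0, 0], [0, 0, 0, 0, 0, 0, 0], [0, 0, 0, 0, 0, 0, 0]]}}

```text
t: 16.0
tcp_pos: [530.3, 145.1, 212.2]
orientation: [3.141, -0.001, -2.977]
wrist_force: [-0.1, 0.1, -0.3]
width: 0.999
gripper_force: 0.0
```

```bash
python3 - <<'E'
from h import *
np.set_printoptions(suppress=True,precision=3)
im,C,s=snap('wrist','level'); print(s['tcp_pos'],s['orientation'],s['q'])
st=Stage(556.2,155,.1614)
P=[(105,-85,123),(-65,130,123),(-75,-95,72),(75,-95,72),(75,95,72),(-20,-160,110)]
print(((w2px(C,st.w(P))-[80,80])*2).round(), st.w(P))
cv2.imwrite('pics/levelz.png',np.clip(cv2.resize(im[80:380,80:480],None,fx=2,fy=2)*1.5,0,255).astype(np.uint8))
E
```

```text
[530.297 145.061 212.184] [ 3.141 -0.001 -2.977] [ 0.267  0.174 -0.024  1.373  0.     0.102]
[[220. 552.]
 [767. 174.]
 [194. 129.]
 [221. 432.]
 [598. 433.]
 [ 22. 276.]] [[673.495  87.978 123.   ]
 [471.154 272.865 123.   ]
 [497.441  49.182  72.   ]
 [645.492  73.287  72.   ]
 [614.959 260.818  72.   ]
 [562.172  -6.135 110.   ]]
```

View pics/levelz.png

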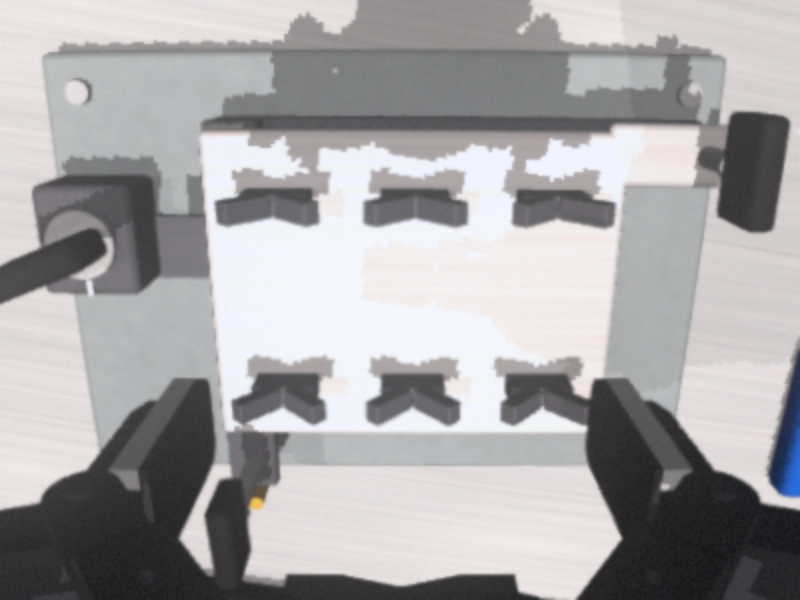

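{"api": "carry_out", "payload": {"plan": [[-4, -48, 0, 0, 0, -0.05, 0.3], [-8, -96, 0, 0, 0, -0.1, 0.3], [-12, -144, 0, 0, 0, -0.15, 0.3], [-16, -192, 0, 0, 0, -0.2, 0.3], [-20, -240, 0, 0, 0, -0.26, 0.3]]}}

```text
t: 16.55
tcp_pos: [510.6, -96.4, 212.7]
orientation: [3.141, -0.0, 3.045]
wrist_force: [1.0, 0.1, -0.0]
width: 0.7
gripper_force: 0.0
```

{"api": "carry_out", "payload": {"plan": [[-2, -48, -20, 0, 0, 0, 0.3], [-5, -95, -42, 0, 0, 0, 0.3], [-5, -95, -42, 0, 0, 0, 0.3], [-5, -95, -42, 0, 0, 0, 0.3], [-5, -95, -42, 0, 0, 0, 0.3]]}}

```text
t: 17.05
tcp_pos: [506.3, -189.7, 171.2]
orientation: [3.141, 0.0, 3.046]
wrist_force: [-0.3, -0.2, 0.9]
width: 0.697
gripper_force: 0.0
```

```bash
cat >> h.py <<'E'
def rodz(im,C,name,roi=(120,300,180,380)):
    y0,y1,x0,x1=roi; cv2.imwrite(f'pics/{name}z.png',np.clip(cv2.resize(im[y0:y1,x0:x1],None,fx=3,fy=3),0,255).astype(np.uint8))
E
python3 - <<'E'
from h import *
np.set_printoptions(suppress=True,precision=3)
im,C,s=snap('wrist','rodA'); print(s['tcp_pos'],s['orientation'],s['q'],s['joint_vel'])
print(w2px(C,[(570,-196,12),(505.5,-190.5,24),(443,-184,12)]))
rodz(im,C,'rodA',(60,330,160,420))
E
```

```text
[ 506.338 -189.689  171.153] [3.141 0.    3.046] [-0.359  0.162 -0.129  1.28   0.    -0.263] [ 0.015 -0.009  0.009  0.    -0.001 -0.004]
[[278.921 253.984]
 [278.142 195.265]
 [278.702 124.84 ]]
```

View pics/rodA.png

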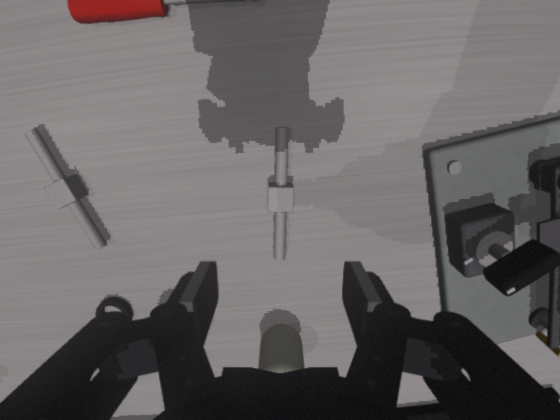

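```bash
python3 - <<'E'
from h import *
np.set_printoptions(suppress=True,precision=3)
s={'tcp_pos':[506.338,-189.689,171.153],'orientation':[3.141,0,3.046]}; C=cam('wrist',s)
W=px2w(C,[(283,128),(279.3,258)],12); d=W[1]-W[0]; print(W,np.linalg.norm(d),W.mean(0),np.arctan2(d[1],d[0]))
print(px2w(C,[(280.5,195.5)],24),px2w(C,[(281,330)],110))
# rod B from this image
W=px2w(C,[(37,129),(102,244)],12);d=W[1]-W[0]; print(W,np.linalg.norm(d),W.mean(0),np.arctan2(d[1],d[0]))
C=cam('top'); print(px2w(C,[(362,149)],110),px2w(C,[(359,160)],0))
E
```

```text
[[ 446.151 -180.343   12.   ]
 [ 574.499 -196.037   12.   ]] 129.30394609213414 [ 510.325 -188.19    12.   ] -0.12167469818686324
[[ 505.92  -188.331   24.   ]] [[ 587.977 -195.966  110.   ]]
[[ 421.59  -412.007   12.   ]
 [ 542.377 -376.823   12.   ]] 125.80726203290871 [ 481.984 -394.415   12.   ] 0.2834483665556347
[[ 677.652 -203.694  110.   ]] [[ 670.59  -212.813    0.   ]]
```

{"api": "carry_out", "payload": {"plan": [[1, 1, -45, 0, 0, -0.026, 0.3], [1, 1, -90, 0, 0, -0.026, 0.3], [1, 1, -135, 0, 0, -0.026, 0.3], [1, 1, -160, 0, 0, -0.026, 0.3], [1, 1, -164, 0, 0, -0.026, 0.3]]}}

```text
t: 17.6
tcp_pos: [505.3, -187.5, 4.2]
orientation: [3.14, -0.005, 3.021]
wrist_force: [0.7, -0.2, -0.7]
width: 0.695
gripper_force: 0.0
```

{"api": "carry_out", "payload": {"plan": [[0, 0, 0, 0, 0, 0, 0.3], [0, 0, 0, 0, 0, 0, 1], [0, 0, 0, 0, 0, 0, 1], [0, 0, 0, 0, 0, 0, 1], [0, 0, 0, 0, 0, 0, 1]]}}

```text
t: 18.1
tcp_pos: [508.6, -190.3, 9.0]
orientation: [-3.141, 0.004, 3.019]
wrist_force: [-1.5, 0.9, 6.7]
width: 0.263
gripper_force: 59.9
```

{"api": "carry_out", "payload": {"plan": [[0, 0, 0, 0, 0, 0, 1], [0, 0, 0, 0, 0, 0, 1]]}}

```text
t: 18.3
tcp_pos: [508.6, -190.3, 9.1]
orientation: [-3.141, 0.004, 3.019]
wrist_force: [-0.7, 1.6, 7.1]
width: 0.26
gripper_force: 59.8
```

{"api": "carry_out", "payload": {"plan": [[0, 0, 20, 0, 0, 0, 1], [0, 0, 60, 0, 0, 0, 1], [0, 0, 100, 0, 0, 0, 1], [0, 0, 140, 0, 0, 0, 1], [0, 0, 165, 0, 0, 0, 1]]}}

```text
t: 18.8
tcp_pos: [507.8, -190.4, 175.8]
orientation: [-3.141, 0.004, 3.019]
wrist_force: [1.4, -0.5, -1.5]
width: 0.262
gripper_force: 64.7
```

{"api": "carry_out", "payload": {"plan": [[8, 40, 0, 0, 0, 0.04, 1], [16, 80, 0, 0, 0, 0.08, 1], [24, 120, 0, 0, 0, 0.13, 1], [32, 160, 0, 0, 0, 0.17, 1], [40, 200, 0, 0, 0, 0.21, 1]]}}

```text
t: 19.3
tcp_pos: [547.1, 11.5, 172.5]
orientation: [-3.141, 0.001, -3.053]
wrist_force: [0.5, 0.6, -2.0]
width: 0.266
gripper_force: 64.9
```

{"api": "carry_out", "payload": {"plan": [[6, 30, 0, 0, 0, 0.04, 1], [12, 60, 0, 0, 0, 0.074, 1], [17, 86, 0, 0, 0, 0.074, 1], [17, 86, 0, 0, 0, 0.074, 1], [17, 86, 0, 0, 0, 0.074, 1]]}}

```text
t: 19.8
tcp_pos: [563.9, 96.3, 172.0]
orientation: [-3.141, -0.0, -2.979]
wrist_force: [0.6, -0.9, -1.8]
width: 0.262
gripper_force: 64.9
```

```bash
python3 - <<'E'
from h import *
np.set_printoptions(suppress=True,precision=2)
im,C2,s2=snap('wrist','heldA'); print(s2['tcp_pos'],s2['orientation'],s2['width'],s2['gripper_force'],s2['wrist_force'])
im,C3,_=snap('top','topA'); im,C4,_=snap('scene','sceneA')
s={'tcp_pos':[530.297,145.061,212.184],'orientation':[3.141,-.001,-2.977]}; C=cam('wrist',s); st=Stage(556.2,155,.1614)
P=[(x,y,89.5) for y in(-60,0,60) for x in(-40,50)]
print(((w2px(C,st.w(P))-[80,80])*2), st.w(P[::2]))
E
```

```text
[563.91  96.3  172.04] [-3.14 -0.   -2.98] 0.2619787385385181 64.88168120384216 [ 0.6  -0.85 -1.83]
[[270.04 216.72]
 [281.15 406.37]
 [412.32 217.07]
 [410.46 407.06]
 [554.24 217.73]
 [539.49 406.96]] [[526.36  89.35  89.5 ]
 [516.72 148.57  89.5 ]
 [507.08 207.79  89.5 ]]
```

View pics/heldA.png

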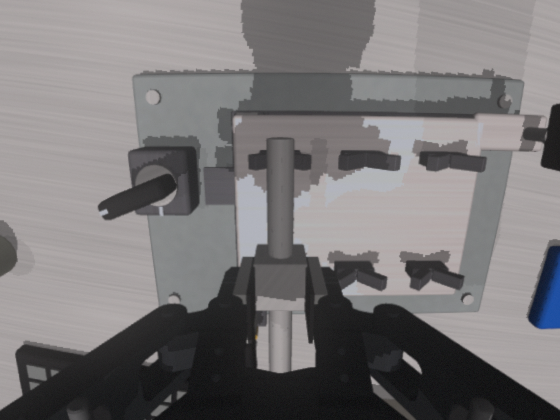

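{"api": "carry_out", "payload": {"plan": [[2, 0, -35, 0, 0, 0, 1], [2, 0, -60, 0, 0, 0, 1], [2, 0, -70, 0, 0, 0, 1], [2, 0, -75, 0, 0, 0, 1], [2, 0, -75, 0, 0, 0, 1]]}}

```text
t: 20.45
tcp_pos: [566.1, 95.6, 97.2]
orientation: [-3.142, 0.0, -2.981]
wrist_force: [-0.0, -0.2, -1.5]
width: 0.263
gripper_force: 64.9
```

{"api": "carry_out", "payload": {"plan": [[0, 0, -1, 0, 0, 0, 1], [0, 0, -2, 0, 0, 0, 1], [0, 0, -2, 0, 0, 0, 1]]}}

```text
t: 20.75
tcp_pos: [566.4, 96.1, 95.6]
orientation: [-3.142, 0.001, -2.98]
wrist_force: [-0.3, -1.1, -1.3]
width: 0.262
gripper_force: 64.9
```

{"api": "carry_out", "payload": {"plan": [[0, 0, -1.5, 0, 0, 0, 1], [0, 0, -3, 0, 0, 0, 1], [0, 0, -3, 0, 0, 0, 1]]}}

```text
t: 21.05
tcp_pos: [566.5, 96.3, 94.7]
orientation: [3.141, 0.003, -2.98]
wrist_force: [-4.4, -0.5, 13.4]
width: 0.261
gripper_force: 66.9
```

{"api": "carry_out", "payload": {"plan": [[0, 0, 1, 0, 0, 0, 0.5], [0, 0, 1, 0, 0, 0, 0.5], [0, 0, 1, 0, 0, 0, 0.5], [0, 0, 40, 0, 0, 0, 0.5], [0, 0, 85, 0, 0, 0, 0.4]]}}

```text
t: 21.55
tcp_pos: [564.6, 95.8, 175.5]
orientation: [-3.142, -0.005, -2.98]
wrist_force: [1.2, 0.4, 0.6]
width: 0.602
gripper_force: 0.0
```

{"api": "carry_out", "payload": {"plan": [[-8, -48, 0, 0, 0, 0.03, 0.3], [-16, -96, 0, 0, 0, 0.06, 0.3], [-24, -144, 0, 0, 0, 0.09, 0.3], [-32, -192, 0, 0, 0, 0.12, 0.3], [-40, -240, 0, 0, 0, 0.14, 0.3]]}}

```text
t: 22.05
tcp_pos: [525.5, -145.6, 176.8]
orientation: [-3.142, 0.0, -2.839]
wrist_force: [0.8, 1.0, -0.4]
width: 0.7
gripper_force: 0.0
```

{"api": "carry_out", "payload": {"plan": [[-8, -48, 0, 0, 0, 0, 0.3], [-16, -96, 0, 0, 0, 0, 0.3], [-24, -144, 0, 0, 0, 0, 0.3], [-32, -192, 0, 0, 0, 0, 0.3], [-40, -240, 0, 0, 0, 0, 0.3]]}}

```text
t: 22.55
tcp_pos: [485.4, -385.9, 176.6]
orientation: [3.141, 0.0, -2.841]
wrist_force: [1.1, -0.5, 0.3]
width: 0.702
gripper_force: 0.0
```

{"api": "carry_out", "payload": {"plan": [[-4, -13, -5, 0, 0, 0, 0.3], [-4, -13, -5, 0, 0, 0, 0.3], [-4, -13, -5, 0, 0, 0, 0.3], [-4, -13, -5, 0, 0, 0, 0.3]]}}

```text
t: 22.95
tcp_pos: [482.5, -395.5, 172.0]
orientation: [3.141, 0.0, -2.839]
wrist_force: [0.7, -0.0, 0.1]
width: 0.699
gripper_force: 0.0
```

```bash
python3 - <<'E'
from h import *
np.set_printoptions(suppress=True,precision=3)
im,C,s=snap('wrist','rodB'); print(s['tcp_pos'],s['orientation'],s['q'],s['width'])
print(w2px(C,[(541.9,-379,12),(482,-397,24),(420.8,-418,12)]))
g=im.max(2)[40:300,170:390]; b=cv2.medianBlur(g,3)
print(np.percentile(b,[5,25,50,75,90,95,99]))
cv2.imwrite('pics/rodBz.png',cv2.resize(im[40:300,150:410],None,fx=2.2,fy=2.2))
im,C,s=snap('top','topB')
E
```

```text
[ 482.463 -395.54   172.01 ] [ 3.141  0.    -2.839] [-0.687  0.319  0.074  1.326  0.    -0.99 ] 0.6994655528063396
[[277.734 251.421]
 [278.289 194.755]
 [276.299 122.42 ]]
[ 74.  94. 137. 140. 142. 143. 145.]
```

```bash
python3 - <<'E'
import cv2
g=cv2.imread('pics/rodB.png').max(2)
print('     '+' '.join(f'{c:3d}' for c in range(256,308,2)))
for r in range(102,272,6): print(r,' '.join(f'{g[r,c]:3d}' for c in range(256,308,2)))
E
```

```text
256 258 260 262 264 266 268 270 272 274 276 278 280 282 284 286 288 290 292 294 296 298 300 302 304 306
102 139 139 137 135 122 106  90  91  92  90  91  92  92  92  91  90  90  92  93  91  91  90  90  89  88  89
108 134 100  93  94  95  94  93  92  93  91  93  91  92  90  92  89  90  90  91  90  92  92  92  92  92  92
114  93  94  92  94  93  94  94  91  92  91  92  93  93  94  93  94  94  92  93  91  92  91  92  89  90  91
120  94  94  94  93  94  96  94  94  94  95  94  92  94  93  93  92  92  92  92  92  92  93  93  93  93  93
126  93  94  93  92  94  94  81  74  84  91  92  88  76  78  86  92  93  94  95  93  93  93  94  94  95  94
132  93  93  94  94  93  94  87  72  85  92  89  89  78  78  85  92  95  95  95  94  96  95  93  94  95  95
138  93  94  91  93  93  95  87  72  84  92  92  89  79  78  84  92  94  94  95  93  94  95  95  94  95  95
144  94  96  96  96  95 101 122  73  85  91  92  89  78  83 128 138 108  99  95  93  93  94  94  94  93  94
150 118  95  94  95 122 142 138  94  89  92 106 121 110  85 122 140 142 142 142 141 141 141 143 143 144 144
156 142 141 138 140 142 
[... 1435 characters left out ...]
  97  87 128 132 131 135 141 141 140 139 137 139 139
240 141 140 139 138 141 141 141 141 114 122 138 139 127 103  87 126 136 140 141 142 141 141 140 141 139 141
246 136 136 138 139 137 137 138 138 115 118 136 140 129 104  89 130 137 141 141 140 138 139 140 139 138 139
252 140 140 139 138 138 137 137 137 117 118 138 142 128 106 106 132 136 138 138 140 140 139 139 140 140 142
258 136 136 136 135 137 138 137 138 138 138 139 139 137 138 139 139 137 138 136 136 136 137 138 137 139 138
264 138 139 139 138 138 138 135 135 134 135 136 136 135 135 135 136 137 138 137 138 138 139 139 139 140 141
270 138 139 138 137 136 137 136 137 137 138 139 139 140 139 139 138 138 137 137 137 136 138 135 137 137 138
```

{"api": "carry_out", "payload": {"plan": [[1, -2.5, -45, 0, 0, 0.008, 0.3], [1, -2.5, -90, 0, 0, 0.008, 0.3], [1, -2.5, -135, 0, 0, 0.008, 0.3], [1, -2.5, -158, 0, 0, 0.008, 0.3], [1, -2.5, -166, 0, 0, 0.008, 0.3]]}}

```text
t: 23.55
tcp_pos: [481.9, -397.1, 3.0]
orientation: [3.138, -0.003, -2.831]
wrist_force: [-0.2, -0.3, 0.2]
width: 0.702
gripper_force: 0.0
```

{"api": "carry_out", "payload": {"plan": [[0, 0, 0, 0, 0, 0, 0.3], [0, 0, 0, 0, 0, 0, 1], [0, 0, 0, 0, 0, 0, 1], [0, 0, 0, 0, 0, 0, 1], [0, 0, 0, 0, 0, 0, 1]]}}

```text
t: 24.05
tcp_pos: [484.3, -400.2, 8.2]
orientation: [-3.139, 0.002, -2.832]
wrist_force: [0.5, 2.3, 7.1]
width: 0.264
gripper_force: 60.1
```

{"api": "carry_out", "payload": {"plan": [[0, 0, 0, 0, 0, 0, 1], [0, 0, 0, 0, 0, 0, 1]]}}

```text
t: 24.25
tcp_pos: [484.3, -400.2, 8.2]
orientation: [-3.139, 0.002, -2.832]
wrist_force: [0.1, 1.0, 6.1]
width: 0.269
gripper_force: 60.1
```

{"api": "carry_out", "payload": {"plan": [[0, 0, 20, 0, 0, 0, 1], [0, 0, 60, 0, 0, 0, 1], [0, 0, 100, 0, 0, 0, 1], [0, 0, 140, 0, 0, 0, 1], [0, 0, 167, 0, 0, 0, 1]]}}

```text
t: 24.75
tcp_pos: [483.5, -399.9, 176.7]
orientation: [-3.138, 0.002, -2.833]
wrist_force: [0.1, -0.8, -1.5]
width: 0.264
gripper_force: 59.4
```

{"api": "carry_out", "payload": {"plan": [[5, 45, 0, 0, 0, -0.03, 1], [9, 90, 0, 0, 0, -0.06, 1], [14, 135, 0, 0, 0, -0.09, 1], [18, 180, 0, 0, 0, -0.12, 1], [23, 225, 0, 0, 0, -0.149, 1]]}}

```text
t: 25.25
tcp_pos: [505.8, -172.9, 173.4]
orientation: [-3.141, 0.001, -2.983]
wrist_force: [0.5, 0.0, -2.0]
width: 0.265
gripper_force: 59.6
```

{"api": "carry_out", "payload": {"plan": [[5, 45, 0, 0, 0, 0, 1], [9, 90, 0, 0, 0, 0, 1], [14, 135, 0, 0, 0, 0, 1], [18, 180, 0, 0, 0, 0, 1], [23, 225, 0, 0, 0, 0, 1]]}}

```text
t: 25.75
tcp_pos: [528.8, 52.3, 173.5]
orientation: [-3.141, 0.001, -2.982]
wrist_force: [0.6, 0.2, -2.4]
width: 0.261
gripper_force: 59.6
```

{"api": "carry_out", "payload": {"plan": [[4, 41, 0, 0, 0, 0, 1], [8, 82, 0, 0, 0, 0, 1], [12, 123, 0, 0, 0, 0, 1], [16, 165, 0, 0, 0, 0, 1], [16, 165, 0, 0, 0, 0, 1]]}}

```text
t: 26.25
tcp_pos: [545.1, 220.0, 172.7]
orientation: [3.14, 0.001, -2.976]
wrist_force: [0.0, -0.2, -3.2]
width: 0.266
gripper_force: 59.8
```

{"api": "carry_out", "payload": {"plan": [[0, 0, 0, 0, 0, 0, 1], [0, 0, 0, 0, 0, 0, 1], [0, 0, 0, 0, 0, 0, 1]]}}

```text
t: 26.55
tcp_pos: [545.0, 214.4, 173.1]
orientation: [-3.141, 0.0, -2.983]
wrist_force: [-0.1, -0.4, -2.2]
width: 0.262
gripper_force: 59.8
```

```bash
python3 - <<'E'
from h import *
np.set_printoptions(suppress=True,precision=3)
im,C,s=snap('wrist','heldB'); print(s['tcp_pos'],s['orientation'],s['width'],s['wrist_force'])
g=im.max(2)
print('     '+' '.join(f'{c:3d}' for c in range(246,318,2)))
for r in range(130,260,8): print(r,' '.join(f'{g[r,c]:3d}' for c in range(246,318,2)))
E
```

```text
[545.025 214.388 173.125] [-3.141  0.    -2.983] 0.2622407624335121 [-0.131 -0.351 -2.236]
     246 248 250 252 254 256 258 260 262 264 266 268 270 272 274 276 278 280 282 284 286 288 290 292 294 296 298 300 302 304 306 308 310 312 314 316
130 132 129 129 131 131 131 130 131 130 130 131 131 132 131 131 131 131 131 130 131 131 131 130 132 131 131 132 132 131 132 132 133 131 132 132 132
138 133 134 133 133 133 133 132 134 132 134 113  79  86  96 103 106 110 115 113 111 107 105  97  90  84 132 134 134 134 135 134 134 135 133 122 121
146 132 131 131 131 132 130 130 131 132 130 110  78  89  97 102 107 109 114 112 109 108 105  98  90  83 131 131 131 131 132 132 131 132 122 117 118
154 130 124  84  65  63  58  57  56  56  59  60  77  86  92 104 107 110 115 113 109 107 105  97  89  71  56  55  54  53  57  57  62  80 114 116 117
162 131 109  65  63  64  68  63  61  62  62  63  78  88  97 104 109 112 115 113 109 106 104  98  90  71  60  61  61  58  59  59  57  62 112 117 119
170 135 133 130 129 119 113 123 129 130 130 119  81  89  98 104 107 110 114 113 109 107 104  98  88  94 130 127 127 118 
[... 955 characters left out ...]
 190 176  87  93 100 107 110 114 115 113 109 105 103  95  86 157 178 178 178 178 179 178 178 178 179 178 179
234 190 190 191 190 190 190 191 190 190 189 186  95  91  99 106 109 111 113 108 110 106 101  92  89 166 178 180 178 178 179 180 179 178 178 179 178
242 189 188 189 189 190 181 148 138 139 158 151  88  90  94 104 108 111 114 111 109 106 101  90  85 147 158 158 158 153 171 179 178 178 180 180 178
250 185 185 185 185 173  81  72  71  71  72  72  77  90  97 105 107 113 111 111 108 105  99  89  76  72  70  71  71  71  78 167 178 178 177 177 178
258  74  72  73  61  64  71  70  69  69  71  73  70  72  71  71  72  71  73  71  70  69  68  71  70  68  69  68  69  68  69  60  62  69  68  70  69
```

{"api": "carry_out", "payload": {"plan": [[1.5, 0.5, -35, 0, 0, 0, 1], [1.5, 0.5, -60, 0, 0, 0, 1], [1.5, 0.5, -72, 0, 0, 0, 1], [1.5, 0.5, -77, 0, 0, 0, 1], [1.5, 0.5, -78, 0, 0, 0, 1]]}}

```text
t: 27.1
tcp_pos: [546.6, 215.5, 95.2]
orientation: [-3.141, -0.0, -2.982]
wrist_force: [0.4, -0.3, -2.5]
width: 0.262
gripper_force: 59.9
```

{"api": "carry_out", "payload": {"plan": [[0, 0, -1, 0, 0, 0, 1], [0, 0, -2, 0, 0, 0, 1], [0, 0, -3, 0, 0, 0, 1], [0, 0, -3, 0, 0, 0, 1]]}}

```text
t: 27.5
tcp_pos: [547.3, 215.9, 94.5]
orientation: [-3.141, 0.003, -2.982]
wrist_force: [-3.0, -4.1, 7.5]
width: 0.263
gripper_force: 61.2
```

{"api": "carry_out", "payload": {"plan": [[0, 0, 0.5, 0, 0, 0, 0.5], [0, 0, 0.5, 0, 0, 0, 0.5], [0, 0, 0.5, 0, 0, 0, 0.5], [0, 0, 40, 0, 0, 0, 0.5], [0, 0, 85, 0, 0, 0, 0.5]]}}

```text
t: 28.0
tcp_pos: [545.2, 215.7, 175.9]
orientation: [-3.141, -0.004, -2.981]
wrist_force: [1.0, 0.2, 0.6]
width: 0.499
gripper_force: 0.0
```

{"api": "carry_out", "payload": {"plan": [[-8, -25, 20, 0, 0, 0, 0.2], [-16, -50, 40, 0, 0, 0, 0.2], [-20, -60, 40, 0, 0, 0, 0.2], [-20, -60, 40, 0, 0, 0, 0.2], [-20, -60, 40, 0, 0, 0, 0.2]]}}

```text
t: 28.5
tcp_pos: [526.4, 156.3, 215.8]
orientation: [3.141, -0.001, -2.982]
wrist_force: [0.6, 0.1, 0.1]
width: 0.797
gripper_force: 0.0
```

```bash
python3 - <<'E'
from h import *
np.set_printoptions(suppress=True,precision=3)
im,C,s=snap('wrist','placed'); print(s['tcp_pos'],s['orientation'])
st=Stage(556.2,155,.1614)
for y in (-60,60): print(((w2px(C,st.w([(-65,y,98),(0,y,110),(65,y,98)]))-[80,80])*2).round())
cv2.imwrite('pics/placedz.png',np.clip(cv2.resize(im[80:380,80:480],None,fx=2,fy=2)*1.3,0,255).astype(np.uint8))
E
```

```text
[526.38  156.311 215.801] [ 3.141 -0.001 -2.982]
[[236. 165.]
 [240. 325.]
 [257. 444.]]
[[532. 164.]
 [528. 325.]
 [515. 444.]]
```

View pics/placedz.png

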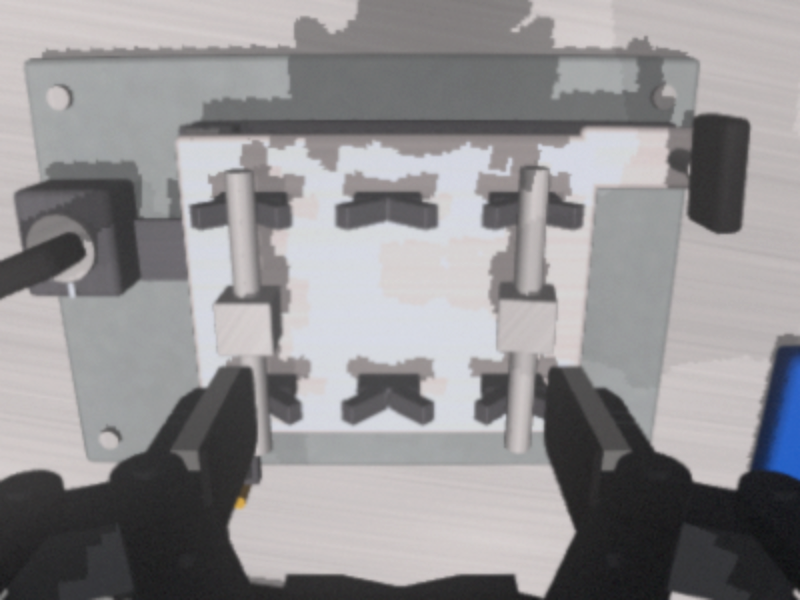

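{"api": "carry_out", "payload": {"plan": [[8, -36, 0, 0, 0, -0.14, 0.45], [16, -72, 0, 0, 0, -0.28, 0.45], [24, -108, 0, 0, 0, -0.42, 0.45], [30, -136, 0, 0, 0, -0.56, 0.45], [36, -163, 0, 0, 0, -0.7, 0.45]]}}

```text
t: 29.05
tcp_pos: [562.8, -7.5, 215.4]
orientation: [-3.141, -0.002, 2.597]
wrist_force: [0.5, 0.9, 0.4]
width: 0.552
gripper_force: 0.0
```

{"api": "carry_out", "payload": {"plan": [[0, 0, -10, 0, 0, -0.14, 0.45], [0, 0, -20, 0, 0, -0.28, 0.45], [0, 0, -30, 0, 0, -0.42, 0.45], [0, 0, -30, 0, 0, -0.52, 0.45], [0, 0, -30, 0, 0, -0.52, 0.45]]}}

```text
t: 29.55
tcp_pos: [562.3, -6.2, 185.1]
orientation: [-3.139, -0.002, 2.082]
wrist_force: [0.0, 0.1, 0.6]
width: 0.542
gripper_force: 0.0
```

{"api": "carry_out", "payload": {"plan": [[0, 0, 0, 0, 0, 0, 0.45], [0, 0, 0, 0, 0, 0, 0.45]]}}

```text
t: 29.75
tcp_pos: [562.7, -6.6, 186.7]
orientation: [-3.141, -0.0, 2.084]
wrist_force: [-0.8, 0.1, 0.3]
width: 0.556
gripper_force: 0.0
```

```bash
python3 - <<'E'
from h import *
np.set_printoptions(suppress=True,precision=3)
im,C,s=snap('wrist','lock2'); print(s['tcp_pos'],s['orientation'])
g=im.max(2); print(w2px(C,[(562.5,-7,110)]))
print('     '+' '.join(f'{c:3d}' for c in range(246,318,2)))
for r in range(160,275,5): print(r,' '.join(f'{g[r,c]:3d}' for c in range(246,318,2)))
E
```

```text
[562.7    -6.556 186.654] [-3.141 -0.     2.084]
[[277.507 222.164]]
     246 248 250 252 254 256 258 260 262 264 266 268 270 272 274 276 278 280 282 284 286 288 290 292 294 296 298 300 302 304 306 308 310 312 314 316
160  83  84  83  83  83  85  84  67  48  49  62  71  74  75  75  75  76  75  86 116 116 117 117 117 117 108 101  86  82  80  82  80  81  83  97 124
165  86  83  83  83  84  80  49  51  50  48  45  45  43  42  43  44  48  63  71  80 106 116 117 118 119 118 117 117 118 118 122 115 114 104 124 126
170  84  82  83  83  79  56  57  61  59  60  59  53  51  52  51  49  47  46  43  43  43  44  45  54  67  79 101 114 118 118 117 116 116 118 118 120
175  84  85  85  81  54  57  59  59  59  61  59  60  58  55  56  55  54  55  54  54  52  53  49  51  46  45  45  42  47  50  68 101 115 117 119 118
180  84  84  84  59  56  60  60  61  60  60  58  58  55  46  38  36  38  38  37  43  53  56  56  58  77  77  76  72  68  60  52  49  47  47  92 121
185  84  86  66  56  59  59  60  59  61  60  61  55  39  37  37  35  39  35  36  37  40  68  56  58  78  81  85  87  86  87  85  82  78  76  7
[... 1821 characters left out ...]
 153 154 157 153 123  98 118 167 151  96 114 139 152 158 160 156 154 157 157 157 156 155 155 155 152 152 153
255 153 154 155 155 152 153 154 155 153 156 157 157 154 158 157 155 155 155 154 153 156 159 157 154 156 157 155 156 154 156 156 154 153 153 154 153
260 155 157 154 154 153 156 155 154 156 155 157 154 158 156 155 155 154 154 153 158 159 155 157 158 156 157 153 155 155 154 153 153 154 154 155 156
265 155 153 154 155 155 155 155 156 158 155 156 157 155 155 156 152 153 156 160 157 155 157 156 156 156 154 157 155 151 152 154 155 154 155 156 156
270 154 153 155 154 153 156 156 158 154 157 155 154 156 155 154 154 160 158 155 156 157 156 158 153 156 156 154 153 152 153 154 155 157 157 154 154
```

{"api": "carry_out", "payload": {"plan": [[-2, 1, -45, 0, 0, 0, 0.45], [-2, 1, -90, 0, 0, 0, 0.45], [-2, 1, -103, 0, 0, 0, 0.45], [-2, 1, -103, 0, 0, 0, 0.45], [-2, 1, -103, 0, 0, 0, 1]]}}

```text
t: 30.3
tcp_pos: [561.5, -5.9, 85.6]
orientation: [3.14, 0.001, 2.082]
wrist_force: [0.8, 1.1, 1.1]
width: 0.391
gripper_force: 0.0
```

{"api": "carry_out", "payload": {"plan": [[0, 0, 0, 0, 0, 0, 1], [0, 0, 0, 0, 0, 0, 1], [0, 0, 0, 0, 0, 0, 1], [0, 0, 0, 0, 0, 0, 1]]}}

```text
t: 30.7
tcp_pos: [561.3, -6.5, 86.6]
orientation: [3.14, 0.002, 2.082]
wrist_force: [-3.4, -1.5, 7.7]
width: 0.15
gripper_force: 58.8
```

{"api": "carry_out", "payload": {"plan": [[0, 0, 6, 0, 0, 0, 1], [0, 0, 12, 0, 0, 0, 1], [0, 0, 15, 0, 0, 0, 1], [0, 0, 16, 0, 0, 0, 1], [0, 0, 16, 0, 0, 0, 1]]}}

```text
t: 31.2
tcp_pos: [561.2, -6.3, 100.5]
orientation: [3.141, 0.001, 2.082]
wrist_force: [2.2, -4.0, -1.0]
width: 0.152
gripper_force: 59.1
```

{"api": "carry_out", "payload": {"plan": [[0, 0, 1.5, 0, 0, 0, 1], [0, 0, 2.5, 0, 0, 0, 1], [0, 0, 2.5, 0, 0, 0, 1]]}}

```text
t: 31.5
tcp_pos: [561.1, -6.3, 100.9]
orientation: [-3.141, 0.001, 2.082]
wrist_force: [7.5, -4.3, -13.1]
width: 0.151
gripper_force: 59.2
```

At the stop. Turn back counter-clockwise by about 1.25.

{"api": "carry_out", "payload": {"plan": [[0, 0, 0, 0, 0, 0.13, 1], [0, 0, 0, 0, 0, 0.26, 1], [0, 0, 0, 0, 0, 0.39, 1], [0, 0, 0, 0, 0, 0.52, 1], [0, 0, 0, 0, 0, 0.65, 1]]}}

```text
t: 32.0
tcp_pos: [561.2, -6.0, 100.9]
orientation: [3.142, 0.0, 2.736]
wrist_force: [8.2, -3.6, -14.2]
width: 0.156
gripper_force: 59.0
```

{"api": "carry_out", "payload": {"plan": [[0, 0, 0, 0, 0, 0.13, 1], [0, 0, 0, 0, 0, 0.26, 1], [0, 0, 0, 0, 0, 0.39, 1], [0, 0, 0, 0, 0, 0.52, 1], [0, 0, 0, 0, 0, 0.61, 1]]}}

```text
t: 32.5
tcp_pos: [561.1, -5.7, 100.9]
orientation: [3.141, -0.0, -2.938]
wrist_force: [7.8, -3.0, -13.6]
width: 0.15
gripper_force: 59.7
```

{"api": "carry_out", "payload": {"plan": [[0, 0, 0, 0, 0, 0, 1], [0, 0, 0, 0, 0, 0, 1]]}}

```text
t: 32.7
tcp_pos: [561.2, -5.7, 100.9]
orientation: [3.141, 0.0, -2.943]
wrist_force: [8.5, -1.8, -13.2]
width: 0.146
gripper_force: 59.4
```

```bash
python3 -c "
from h import *
s=monitor.sense();print(s['q'],s['wrist_torque'],s['orientation'],s['width'])"
```

```text
[-1.06120998e-02  2.24205866e-01 -2.08763521e-01  1.13794979e+00
  1.00516680e-03 -2.08847772e-01] [-0.38409323 -1.70147526 -0.70855856] [ 3.14058386e+00  8.82203739e-05 -2.94335709e+00] 0.1459666310646034
```

{"api": "carry_out", "payload": {"plan": [[0, 0, -6, 0, 0, 0, 1], [0, 0, -12, 0, 0, 0, 1], [0, 0, -17, 0, 0, 0, 1], [0, 0, -20, 0, 0, 0, 1], [0, 0, -20, 0, 0, 0, 1]]}}

```text
t: 33.2
tcp_pos: [561.5, -5.7, 86.4]
orientation: [-3.141, 0.005, -2.942]
wrist_force: [-4.3, 0.0, 25.2]
width: 0.146
gripper_force: 64.9
```

{"api": "carry_out", "payload": {"plan": [[0, 0, 2, 0, 0, 0, 1], [0, 0, 2, 0, 0, 0, 0.45], [0, 0, 2, 0, 0, 0, 0.45], [0, 0, 2, 0, 0, 0, 0.45], [0, 0, 2, 0, 0, 0, 0.45]]}}

```text
t: 33.7
tcp_pos: [559.9, -5.7, 83.6]
orientation: [3.141, -0.002, -2.941]
wrist_force: [0.3, -0.2, 0.4]
width: 0.544
gripper_force: 0.0
```

{"api": "carry_out", "payload": {"plan": [[0, 0, 40, 0, 0, 0, 0.45], [0, 0, 85, 0, 0, 0, 0.45], [-15, 50, 110, 0, 0, 0, 0.2], [-30, 100, 135, 0, 0, 0, 0.2], [-35, 150, 135, 0, 0, 0, 0.2]]}}

```text
t: 34.2
tcp_pos: [527.7, 130.5, 220.6]
orientation: [3.141, 0.004, -2.943]
wrist_force: [0.7, -0.1, -0.5]
width: 0.805
gripper_force: 0.0
```

{"api": "carry_out", "payload": {"plan": [[0, 13, 0, 0, 0, -0.04, 0.2], [0, 13, 0, 0, 0, -0.04, 0.2], [0, 13, 0, 0, 0, -0.04, 0.2], [0, 13, 0, 0, 0, -0.04, 0.2]]}}

```text
t: 34.6
tcp_pos: [527.5, 141.8, 217.3]
orientation: [-3.141, -0.001, -2.982]
wrist_force: [0.4, 0.4, -0.2]
width: 0.799
gripper_force: 0.0
```

```bash
python3 - <<'E'
from h import *
np.set_printoptions(suppress=True,precision=3)
im,C,s=snap('wrist','final'); print(s['tcp_pos'],s['orientation'],s['wrist_force'])
st=Stage(556.2,155,.1614); g=im.max(2)
s0={'tcp_pos':[526.38,156.311,215.801],'orientation':[3.141,-.001,-2.982]}; C0=cam('wrist',s0); g0=cv2.imread('pics/placed.png')
# rods & platform: features tracked from 'placed' vs now, compared with what camera motion predicts
a=np.float32([(164.5+35,244),(199,168),(343,244),(347,166),(274,185),(169,149)]).reshape(-1,1,2)  # near rods/hubs/notch
W=px2w(C0,a.reshape(-1,2),[110,98,110,98,98,72]); pr=w2px(C,W)
f,ok,_=cv2.calcOpticalFlowPyrLK(cv2.cvtColor(g0,6),cv2.cvtColor(im,6),a,pr.astype(np.float32).reshape(-1,1,2).copy(),winSize=(25,25),flags=cv2.OPTFLOW_USE_INITIAL_FLOW)
print(np.c_[pr,f.reshape(-1,2),ok])
c=w2px(C,st.w([(-20,-160,110),(-45,-160,110),(5,-160,110)])); print(c)
u=int(c[0,0]); print('     '+' '.join(f'{k:3d}' for k in range(max(u-30,0),u+30,2)))
for r in range(int(c[1,1])-10,int(c[2,1])+12,5): print(r,' '.join(f'{g[r,k]:3d}' for k in range(max(u-30,0),u+30,2)))
E
```

```text
[527.489 141.791 217.337] [-3.141 -0.001 -2.982] [ 0.441  0.44  -0.18 ]
[[217.321 244.658 216.855 244.769   1.   ]
 [217.284 169.081 217.069 169.08    1.   ]
 [359.851 244.618 358.821 244.704   1.   ]
 [364.28  167.293 363.528 167.331   1.   ]
 [291.672 186.051 291.173 185.933   1.   ]
 [185.955 150.035 185.227 149.858   1.   ]]
[[ 98.315 220.609]
 [ 93.377 191.505]
 [103.202 248.181]]
      68  70  72  74  76  78  80  82  84  86  88  90  92  94  96  98 100 102 104 106 108 110 112 114 116 118 120 122 124 126
181 159 159 156 157 156 153 153 153 151 152 152 154 153 154 154 154 152 115  85  88  88  87  87  88  88  84  64  62  63  64
186 159 157 158 156 156 155 155 157 154 155 157 156 156 158 157 157 154 121  62  48  48  46  45  49  64  68  62  63  62  63
191 157 156 156 156 155 155 155 156 155 157 157 150 111  66  51  48  46  47  46  46  44  46  40  43  42  66 103  94  93  91
196 156 156 156 157 157 157 157 158 157 157 138  58  53  53  53  53  53  49  46  45  44  44  44  42  39  47  99 102  92  92
201 161 161 160 159 158 158 158 158 159 159 155  74  55  53  54  54  53  51  46  43  45  4
[... 697 characters left out ...]
 158 158 157 148  54  52  55  55  54  51  49  47  43  43  43  43  42  42  75 129
236 157 156 157 158 157 158 155 154 155 154 155 154 154 154  81  54  53  55  56  54  51  48  45  45  46  45  45  52 109 130
241 158 160 159 157 158 158 159 158 158 159 156 156 157 155 143  55 126 166  88  55  52  49  45  47  53 126 153 154 129 128
246 154 154 154 155 154 156 155 154 154 155 154 154 154 156 157 139  95 170 140  76  70  84 150 159 158 158 157 157 154 125
251 155 154 154 156 155 156 156 155 155 153 153 152 152 151 153 152 152 153 153 154 156 156 156 156 156 157 158 158 157 120
256 154 154 153 155 156 157 157 157 157 156 157 157 156 156 156 155 156 156 156 156 155 155 156 156 154 155 151 152 152 137
```

```bash
python3 -c "
from cell import close_job
print(close_job())"
```

```text
the job is handed in; nothing more can be done
None
```

I released the stage, levelled the platform, laid both rods I could see in notch pairs of their own (slot0 and slot2), relocked the stage and handed the job in; the final wrist picture showed the rods in place and the lock bar at its locked angle, but the hand-in returned no verdict.

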